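# Set the adjustable kitting tote by clicks and load it

## Task

Set up the divided tote and kit the loose drive parts: loosen the steel clamp knob on the divider's carriage all the way, wind the black feed dial back (anticlockwise) to its stop, then turn it forward exactly five clicks and tighten the clamp fully again. Then lay every gearbox, relay board, receiver and driver board that is on the table flat and right way up in the compartment that matches its length: driver boards in the short one at the left end, the relay board and the receiver in the middle one, gearboxes in the long one next to the dial. Some of these parts may be missing today; leave the other small things on the bench alone.

Things in the scene. Friction and masses are not known exactly. Their poses are not given: they have to be found in the camera images.
- tote: Plywood tote, fixed, 168 (x) x 276 (y) mm, walls 4 mm thick and 20 high, floor 4 mm thick. Origin under its centre; x away from the robot, y along it to the left, z up. Inside x = -80 to +80 mm. Open compartments along y: short from 78 to 134 mm; fixed 4 mm partition; middle from 74 mm to the sliding divider; long from the divider to -134 mm. Rail and knobs stand along its front, at x = -118 mm.
- divider_mid (a point): Middle of the top edge of the sliding divider, an aluminium plate 4 mm thick across the tote, its top 25.5 mm above the table. The middle compartment is 46 mm long (y) with the dial at its stop and grows 7 mm a click: after five clicks it spans y = -7 to 74 mm of the tote, the long one -134 to -11 mm. An arm 30 mm high joins divider and carriage over the front wall.
- dial_grip (a point): On the vertical axis of the black feed dial, 60 mm above the table (tote x -118, y -116 mm). Its upright grip bar is 42 mm long (this point's x), 14 mm wide (y), and reaches from 23 mm below this point to 6 mm above; below it a disc of 40 mm diameter, 7 mm thick, on a housing 30 mm high. z is up.
- dial (a joint): Dial angle, rad: 0 at its stop, grows clockwise seen from above, to 3.77. 15 clicks a turn: it rests only near whole multiples of 0.4189 rad and springs to the nearest when let go. About 0.09 N m carries it over a click with the clamp loose; with the clamp tight it is far stiffer. It starts 1 to 5 clicks from the stop. It drives the divider towards the dial.
- clamp_grip (a point): On the vertical axis of the steel clamp knob on the divider's carriage, 60 mm above the table; travels with the carriage. Its upright grip bar is 42 mm long (this point's x), 10 mm wide (y), and reaches from 23 mm below this point to 6 mm above; below it a hub 24 mm wide, 7 mm thick, on the carriage 30 mm high. z is up.
- clamp (a joint): Clamp knob angle, rad: 0 fully tight (the start), 1.2 fully loose at its stop; grows anticlockwise seen from above. Stays where it is left; about 0.1 N m turns it.
- gearbox_a_mid (a point): Centre (half-way up) of a small brass U-bracket gearbox with a grey motor at one end, 36 (x) x 103 (y) x 28 mm; may be absent. Best gripped across x by the upper brass cross block, 34 mm wide in x, from y = -1 to +8 mm, in the top 11 mm of the part; below it the bracket is open, on a 36 mm wide base 2 mm thick. Its own z axis points up when it lies as it should.
- gearbox_b_mid (a point): Centre (half-way up) of a small brass U-bracket gearbox with a grey motor at one end, 36 (x) x 103 (y) x 28 mm; may be absent. Best gripped across x by the upper brass cross block, 34 mm wide in x, from y = -1 to +8 mm, in the top 11 mm of the part; below it the bracket is open, on a 36 mm wide base 2 mm thick. Its own z axis points up when it lies as it should.
- relays_mid (a point): Centre (half-way up) of a dark green board with two white relay blocks, 35 (x) x 68 (y) x 27 mm; may be absent. The blocks are 20 mm wide in x, from y = -27 to +21 mm, and stand from 6 mm above the underside to 23 and 27 mm; the board below them is 36 mm wide in x. Its own z axis points up when it lies as it should.
- receiver_mid (a point): Centre (half-way up) of a black box-shaped radio receiver, 38 (x) x 61 (y) x 17 mm; may be absent. Grip across x. Its own z axis points up when it lies as it should.
- board_a_mid (a point): Centre (half-way up) of a tiny driver board with a blue terminal and a black can, 18 (x) x 39 (y) x 21 mm; may be absent. Grip across x by the board's edges, 18 mm apart, 5 to 7 mm above its underside. Its own z axis points up when it lies as it should.
- board_b_mid (a point): Centre (half-way up) of a tiny driver board with a blue terminal and a black can, 18 (x) x 39 (y) x 21 mm; may be absent. Grip across x by the board's edges, 18 mm apart, 5 to 7 mm above its underside. Its own z axis points up when it lies as it should.
- bracket: Brass angle bracket, 32 x 42 x 29 mm, lying among the parts; not part of the job. Origin under its centre.
- tab: Flat brass tab with a pin, 14 x 40 x 11 mm; not part of the job. Origin under its centre.
- clip: Brass terminal clip, 19 x 25 x 12 mm; not part of the job. Origin under its centre.
There are look-alikes about, which are no part of the job. What is shaped like the part that bears gearbox_b_mid but orange is not meant. Of the things that look like the part that bears relays_mid, take the one that is farthest from the robot's base at the start.

How it is judged:
By the outcome, as a careful person would: the job done as asked, in the order asked, and still so for the second after the job is handed in, with the robot touching nothing.
Of gearbox_a, board_a, receiver, gearbox_b, board_b, relays only 4 to 6 are there at a start; the rules pass over those that are not, and their reading is None.
At some moment in a run one of gearbox_a, board_a, receiver, gearbox_b, board_b, relays may be knocked a few centimetres aside while the robot is not near it.
Once in a run the grip may slacken for a moment while it holds something.
It also fails if it takes over 210 s, if anything falls off the work surface, if the arm or the gripper's body presses on something with over 40 N, if the wrist force passes 120 N, or if a joint passes its speed limit or range.

## Robot

A 6-joint arm with a two-finger parallel gripper is mounted at the origin on a cart in front of the work surface, level with it; the furniture and walls round the work are solid. World frame = base frame: x ahead of the robot, y to its left, z up, the work surface at z = 0. Lengths are in m, angles in rad, forces in N, time in s.
With the tool pointing down it reaches from about 0.275 to 0.725 m from the base axis. Payload 5.6 kg.
Tool frame: the origin (TCP) lies at the very end of the fingers, on their centre line; the grasp point (between the pads) lies 19 mm behind it; z points along the fingers, y is the line along which they close (so a half turn about z gives the same grasp; the last joint's range is limited). The gripper opens to 85 mm and grips with 20 to 120 N. Pads are 22 mm wide; open, the fingers measure 114 mm over their backs; the gripper's body (76 mm by 85 mm) begins 54 mm behind the grasp point. The pads swing forward as they close: fully open they stand 13 mm farther back than shut.
Start: joints at [1.45, 0.255, 0.108, 0, -1.424, -0.285], TCP at [0.217, 0.505, 0.204] pointing down, gripper open.
Joint ranges: [-2.95, 2.95], [-1.21, 1.97], [-1.09, 1.5], [-2.87, 1.71], [-2.94, -0.07], [-3.05, 3.05]. Speed limits (rad/s): [2.57, 2.57, 3.14, 3.14, 3.14, 3.14].

## Interface

Orientations are given as a rotation vector (axis times angle).
In Python, from plant import env, cams gives the robot as it stands. The module is installed in compiled form; this text tells all that it offers.
- The arm moves only by the tool arm_command, never from a script. Its argument "moves" is a list of rows, each a list of 3 entries, a list of its own where there are three numbers: the closure in counts, from 0 (fully open) to 255 (shut), then the shift along the tool's x, y, z in mm, then the turn, a rotation vector about the tool's x, y, z in degrees. A call has 1 to 20 rows; each row is the pose to reach, as a shift and turn from the pose commanded when the call began, along the tool's axes at that moment; what a row does not reach only later rows make up. A row lasts 1/8 s, in which the tool goes at most 62.5 mm and 10.7 degrees, less where a joint would pass 70% of its speed; a pose out of reach is approached as far as the arm can. A call with a gripper value outside its range is refused whole. The fingers move at their own pace and stop on an object; "force" is the grip in N (left out, the last holds). Time passes only in rows, so rows that repeat a pose let the fingers close. It gives the time, the measured TCP pose, the force, the opening and the grip force at its end, in the units of the state.
- env.read_state(): the state, without advancing time (a new reading comes with each control period).
- cams.read_camera(name): name is "scene" or "top"; returns a dict with "pixels" (384x512x3 uint8, red, green, blue), "range_z" (384x512 float32, m along the optical axis (not along the pixel's ray), 0 where there is no reading), "fx", "fy", "cx", "cy" (pixels), "k1" (the pictures are not rectified: a ray, as slopes to the right and down, at radius r is drawn at 1 + k1 r^2 times it, then the intrinsics apply), "rvec" (rotation vector, rad) and "tvec" (3), from world to camera coordinates, as OpenCV has them. Camera axes: x right, y down, z forward; pixel columns grow to the right and rows downward; lengths in m; the calibration is good to about 2 mm. A picture is of the moment at which its call begins.
- env.close_job(): hands the job in; it is judged then, once.
The state is a dict: "time": time; "joints": joint angles; "joint_vel": joint speeds; "effort": joint torques, N m; "position": TCP position; "eef_rot": TCP orientation; "ft_force": force on the tool from outside, world axes, zero at the start; "ft_torque": the same for the moment, N m; "finger_gap": finger opening in m; "finger_force": force on a finger pad.
Only numpy, scipy, OpenCV 4.12 (cv2) and the standard library are available. Lean on these libraries where they do the work, as an engineer would, in place of code of your own. Each camera call takes 0.05 s, during which the arm holds its last target. There are 200 camera calls.

## Working session

There is one attempt and no reset: what is moved stays moved. The work goes in short steps, Python scripts to look and compute and a tool call to move; the robot and the scene stay as the last step left them, time stands still between calls to the robot, and variables do not carry over. Pictures are saved under pics/ and viewed, at most 14 in all, crops included, and the job is handed in when it is done.

Besides the shell and the picture viewer there is one more tool, called after "Request:" as name(argument=value, ...) on one line, values as JSON. arm_command: Moves the arm, as the interface text tells. Its arguments: {"type":"object","properties":{"moves":{"type":"array"},"force":{"type":"number"}},"required":["moves"]}

```bash
mkdir -p pics; cat > h.py <<'E'
import numpy as np, cv2
from plant import env, cams
def grab(n):
    c=cams.read_camera(n); c['R']=cv2.Rodrigues(np.array(c['rvec'],float))[0]; c['t']=np.array(c['tvec'],float)
    return c
def save(c,f,box=None,s=1):
    im=c['pixels'][:,:,::-1]
    if box: im=im[box[1]:box[3],box[0]:box[2]]
    cv2.imwrite('pics/'+f,cv2.resize(im,None,fx=s,fy=s,interpolation=cv2.INTER_CUBIC))
def slopes(c,uv):
    uv=np.atleast_2d(np.array(uv,float)); d=(uv-[c['cx'],c['cy']])/[c['fx'],c['fy']]; p=d.copy()
    for _ in range(20): p=d/(1+c['k1']*(p**2).sum(1,keepdims=True))
    return p
def cast(c,uv,z):
    p=slopes(c,uv); r=np.c_[p,np.ones(len(p))]@c['R']; o=-c['R'].T@c['t']
    return o+r*((z-o[2])/r[:,2])[:,None]
def cloud(c):
    h,w=c['range_z'].shape; u,v=np.meshgrid(np.arange(w),np.arange(h)); p=slopes(c,np.c_[u.ravel(),v.ravel()])
    P=np.c_[p,np.ones(len(p))]*c['range_z'].reshape(-1,1)
    W=(P-c['t'])@c['R']; W[c['range_z'].ravel()==0]=np.nan
    return W.reshape(h,w,3)
def proj(c,X):
    X=np.atleast_2d(X)@c['R'].T+c['t']; p=X[:,:2]/X[:,2:]; p=p*(1+c['k1']*(p**2).sum(1,keepdims=True))
    return p*[c['fx'],c['fy']]+[c['cx'],c['cy']]
E
python3 - <<'E'
from h import *
for n in('top','scene'):
    c=grab(n); save(c,n+'0.png',None,1.56); print(n,c['fx'],c['k1'],-c['R'].T@c['t'],c['R'].round(2).tolist())
s=env.read_state(); print({k:np.round(v,3).tolist() for k,v in s.items()})
E
```

```text
top 395.31715192112966 0.011758545817287788 [ 0.40350231 -0.00301253  1.24069234] [[0.01, -1.0, -0.01], [-1.0, -0.0, -0.06], [0.06, 0.01, -1.0]]
scene 488.34203733924153 -0.1925613890109484 [-0.23667007  1.00081273  1.13499982] [[-0.8, -0.61, 0.01], [-0.41, 0.52, -0.75], [0.45, -0.6, -0.66]]
{'time': 0.1, 'joints': [1.45, 0.256, 0.107, -0.0, -1.424, -0.285], 'joint_vel': [0.0, -0.0, 0.002, 0.001, -0.001, -0.0], 'effort': [-0.002, -38.761, 23.847, 5.378, -0.004, 0.0], 'position': [0.217, 0.505, 0.204], 'eef_rot': [3.075, -0.633, -0.0], 'ft_force': [0.447, 0.152, 0.661], 'ft_torque': [-0.042, 0.015, 0.0], 'finger_force': 0.0, 'finger_gap': 0.085}
```

View pics/top0.png

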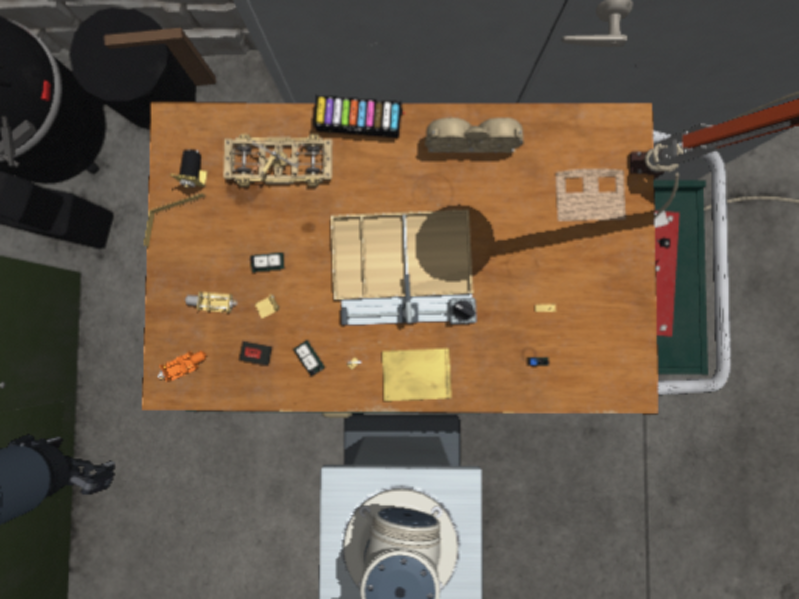

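View pics/scene0.png

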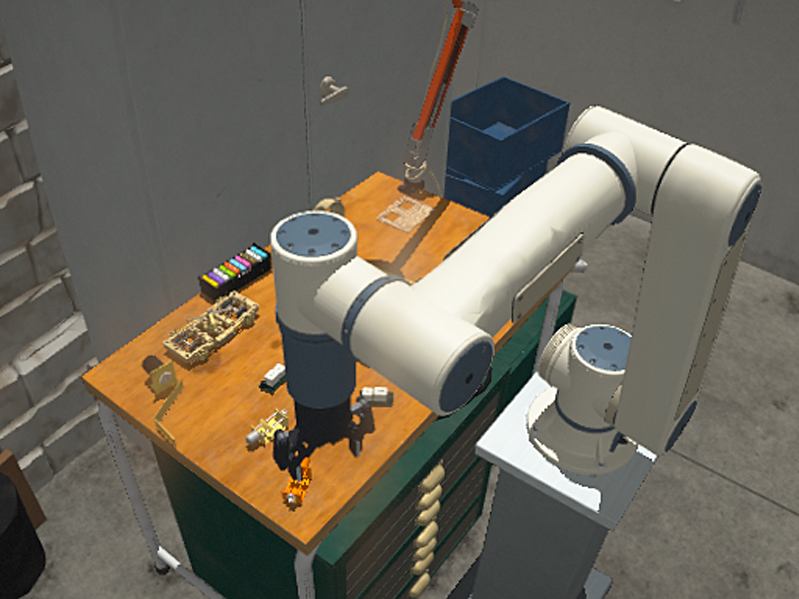

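The top view shows the tote near (400,255), with the clamp at (408,310) and the dial at (462,308). The brass gearbox is at (212,301) and the orange decoy at (182,365). There are two relay boards at (267,262) and (308,357); the first is the farther one. The receiver is at (255,353) and a driver board at (538,361).

```bash
python3 - <<'E'
from h import *
c=grab('top'); np.save('/tmp/top.npy',cloud(c))
im=c['pixels'][:,:,::-1]
a=cv2.resize(im[85:250,90:250],None,fx=3.6,fy=3.6,interpolation=cv2.INTER_CUBIC)
b=cv2.resize(im[185:245,325:375],None,fx=4,fy=4,interpolation=cv2.INTER_CUBIC)
d=cv2.resize(im[180:215,260:310],None,fx=4,fy=4,interpolation=cv2.INTER_CUBIC)
o=np.zeros((594,780,3),np.uint8); o[:a.shape[0],:a.shape[1]]=a; o[:b.shape[0],580:780]=b; o[300:300+d.shape[0],580:780]=d
cv2.imwrite('pics/c1.png',o)
W=cloud(c)
# tote edges, gross
for n,uv in dict(gear=(212,301),orange=(182,365),rel1=(267,262),rel2=(308,357),rec=(255,353),board=(538,361),tab=(545,308),dial=(462,308),clamp=(408,310),blk=(190,168)).items():
    u,v=int(uv[0]/1.5625),int(uv[1]/1.5625); reg=W[v-9:v+10,u-14:u+15]
    print(n,cast(c,(u,v),0.02)[0].round(3),'zmax',np.nanpercentile(reg[...,2],98).round(4),'zmed',np.nanpercentile(reg[...,2],10).round(4))
E
```

```text
gear [0.48  0.379 0.02 ] zmax 0.0271 zmed -0.0028
orange [0.353 0.435 0.02 ] zmax 0.0277 zmed -0.003
rel1 [0.558 0.272 0.02 ] zmax 0.0285 zmed -0.0028
rel2 [0.369 0.185 0.02 ] zmax 0.0281 zmed -0.0035
rec [0.378 0.29  0.02 ] zmax 0.0199 zmed -0.0026
board [ 0.363 -0.266  0.02 ] zmax 0.0158 zmed -0.0033
tab [ 0.467 -0.28   0.02 ] zmax 0.0053 zmed -0.0034
dial [ 0.467 -0.116  0.02 ] zmax 0.0672 zmed -0.001
clamp [ 0.463 -0.011  0.02 ] zmax 0.0654 zmed 0.0014
blk [0.747 0.429 0.02 ] zmax 0.0613 zmed -0.0028
```

View pics/c1.png

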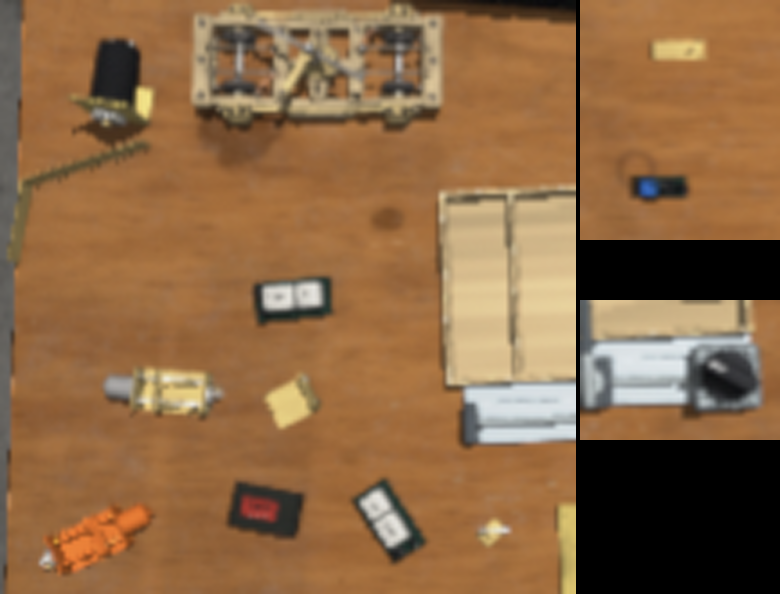

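The crop shows every part lying upright: gearbox motor to the left at crop (120,388), relay board at (292,298), receiver at (265,510), board at (660,187) with its blue terminal to the left. The dial bar is oblique. Next I'll measure the poses.

```bash
cat > meas.py <<'E'
from h import *
def rect(P):
    (x,y),(w,h),a=cv2.minAreaRect(P.astype(np.float32)*1000)
    if w<h: w,h,a=h,w,a+90
    return np.round([x,y,w,h,(a+90)%180-90],1)   # angle of long side from world x, deg
def reg(W,xr,yr,zr):
    m=(W[...,0]>xr[0])&(W[...,0]<xr[1])&(W[...,1]>yr[0])&(W[...,1]<yr[1])&(W[...,2]>zr[0])&(W[...,2]<zr[1])
    n,l,s,_=cv2.connectedComponentsWithStats(m.astype(np.uint8),connectivity=8)
    if n<2: return None
    m=l==1+np.argmax(s[1:,4]); return m
E
python3 - <<'E'
from meas import *
c=grab('top'); W=cloud(c)
def go(n,cx,cy,r,zr,zt):
    m=reg(W,(cx-r,cx+r),(cy-r,cy+r),zr)
    if m is None: print(n,None); return
    v,u=np.nonzero(m); print(n,m.sum(),'cloud',rect(W[m][:,:2]),'ray',rect(cast(c,np.c_[u,v],zt)[:,:2]),'z',np.nanmedian(W[m][:,2]).round(4))
go('gear',.48,.379,.08,(.006,.05),.015)
go('rel',.558,.272,.06,(.012,.05),.025)
go('rec',.378,.29,.06,(.008,.05),.016)
go('board',.363,-.266,.05,(.004,.05),.01)
go('dial',.467,-.116,.04,(.056,.08),.066)
go('clamp',.463,-.011,.04,(.056,.08),.066)
# tote: wood floor edges: all points z in .008...04 behind rail
m=(W[...,0]>.47)&(W[...,0]<.70)&(abs(W[...,1])<.2)&(W[...,2]>.012)&(W[...,2]<.024)
v,u=np.nonzero(m);print('tote',m.sum(),rect(W[m][:,:2]),rect(cast(c,np.c_[u,v],.02)[:,:2]))
for zz in (.0,): 
  t=W[(abs(W[...,1])>.25)&(abs(W[...,1])<.35)&(W[...,0]>.4)&(W[...,0]<.6)]; print('table z',np.nanmedian(t[:,2]))
hsv=cv2.cvtColor(c['pixels'],cv2.COLOR_RGB2HSV)
# receiver dark mask & green board
u0,v0=(proj(c,[.378,.29,.01])[0]).astype(int); s=np.s_[v0-22:v0+22,u0-28:u0+28]
mm=((hsv[s][...,2]<75)|((hsv[s][...,0]<6)&(hsv[s][...,1]>170))).astype(np.uint8)
n,l,st,_=cv2.connectedComponentsWithStats(mm); k=1+np.argmax(st[1:,4]); v,u=np.nonzero(l==k); print('rec dark',rect(cast(c,np.c_[u+u0-28,v+v0-22],.012)[:,:2]))
E
```

```text
gear 176 cloud [477.  384.2 107.4  34.6  87.3] ray [477.2 382.6 104.1  34.6  87.3] z 0.0221
rel 118 cloud [556.4 275.3  57.6  20.9 -86.4] ray [556.  274.   55.9  21.8 -89. ] z 0.0239
rec 243 cloud [374.  292.2  59.9  38.   79.2] ray [374.  291.2  60.5  38.   79.1] z 0.0152
board 64 cloud [ 360.9 -271.    36.7   15.5  -89.3] ray [ 361.  -271.5   37.1   15.4  -89.6] z 0.0092
dial 69 cloud [ 460.  -118.4   40.9   13.4   63.5] ray [ 459.7 -118.1   41.1   13.3   63.6] z 0.0646
clamp 43 cloud [ 4.563e+02 -1.270e+01  3.880e+01  9.000e+00  3.000e-01] ray [ 4.563e+02 -1.270e+01  3.870e+01  8.900e+00  3.000e-01] z 0.0652
tote 519 [562.9   2.5 276.1 188.1 -87.3] [562.3   2.4 275.4 187.7 -87.3]
table z -0.00027621088412130166
rec dark [374.  290.9  58.3  37.5  79.1]
```

```bash
cat > d.py <<'E'
import sys
from h import *
def delta(x,y,z,psi):   # mm, deg
    s=env.read_state(); R=cv2.Rodrigues(np.array(s['eef_rot'],float))[0]; p=np.array(s['position'])*1000
    ps=np.degrees(np.arctan2(R[1,0],R[0,0])); 
    print('p',p.round(1),'psi',ps.round(1),'q',np.round(s['joints'],2).tolist(),'gap',round(s['finger_gap']*1000,1),'F',np.round(s['ft_force'],1).tolist(),'t',s['time'])
    print('shift',(R.T@(np.array([x,y,z])-p)).round(1).tolist(),'turn z',round(-(psi-ps),1))
if __name__=='__main__': delta(*map(float,sys.argv[1:5]))
E
python3 d.py 456.3 -12.7 120 2
```

```text
p [217.  505.1 203.9] psi -23.3 q [1.45, 0.26, 0.11, -0.0, -1.42, -0.28] gap 85.3 F [0.1, 0.1, 0.1] t 0.2
shift [424.3, 381.1, 84.4] turn z -25.3
```

Request:
arm_command(moves=[[110,[424,381,84],[0,0,-25]],[110,[424,381,84],[0,0,-25]],[110,[424,381,84],[0,0,-25]],[110,[424,381,84],[0,0,-25]],[110,[424,381,84],[0,0,-25]],[110,[424,381,84],[0,0,-25]],[110,[424,381,84],[0,0,-25]],[110,[424,381,84],[0,0,-25]],[110,[424,381,84],[0,0,-25]],[110,[424,381,84],[0,0,-25]],[110,[424,381,84],[0,0,-25]],[110,[424,381,84],[0,0,-25]],[110,[424,381,84],[0,0,-25]],[110,[424,381,84],[0,0,-25]],[110,[424,381,84],[0,0,-25]],[110,[424,381,84],[0,0,-25]]])

```text
time: 2.2
position: [0.4563, -0.0119, 0.1206]
eef_rot: [-3.141, -0.049, -0.0]
ft_force: [0.6, -0.1, 0.1]
finger_gap: 0.0485
finger_force: 0.0
```

```bash
python3 d.py 456.3 -12.7 42 2
```

```text
p [456.3 -11.9 120.6] psi 1.8 q [0.32, 0.12, -0.28, 0.0, -1.17, 1.28] gap 48.5 F [0.6, -0.1, 0.1] t 2.2
shift [0.0, 0.8, 78.6] turn z -0.2
```

Request:
arm_command(moves=[[110,[0,1,40],[0,0,0]],[110,[0,1,78],[0,0,0]],[110,[0,1,78],[0,0,0]],[255,[0,1,78],[0,0,0]],[255,[0,1,78],[0,0,0]],[255,[0,1,78],[0,0,0]],[255,[0,1,78],[0,0,0]],[255,[0,1,78],[0,0,0]],[255,[0,1,78],[0,0,0]],[255,[0,1,78],[0,0,0]]], force=60)

```text
time: 3.45
position: [0.4563, -0.0131, 0.0425]
eef_rot: [3.141, 0.048, -0.0]
ft_force: [-0.6, -0.4, -1.1]
finger_gap: -0.0002
finger_force: 0.0
```

```bash
python3 - <<'E'
from h import *
a=grab('top');b=grab('scene')
def crop(c,X,r,s):
    u,v=proj(c,X)[0].astype(int); return cv2.resize(c['pixels'][max(v-r,0):v+r,u-r:u+r,::-1],(s,s),interpolation=cv2.INTER_CUBIC)
cv2.imwrite('pics/g1.png',np.hstack([crop(a,[.46,-.05,.05],45,395),crop(b,[.46,-.02,.05],60,395)]))
E
```

```text
(no output)
```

View pics/g1.png

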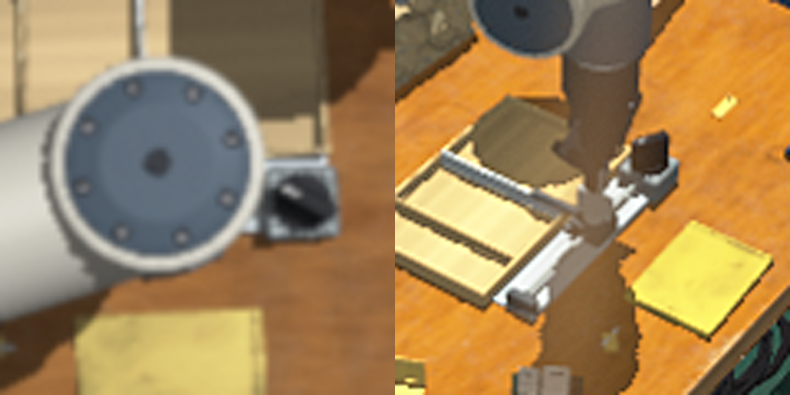

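The gripper stands over the clamp (right view, near (595,200)), but the readings say it closed on nothing. I'll read the state again and zoom in.

```bash
python3 - <<'E'
from h import *
b=grab('scene'); s=env.read_state(); print(s['finger_gap'],s['finger_force'],s['ft_force'],s['position'])
u,v=proj(b,[.456,-.013,.06])[0].astype(int)
cv2.imwrite('pics/g2.png',cv2.resize(b['pixels'][v-25:v+25,u-30:u+30,::-1],(720,600),interpolation=cv2.INTER_CUBIC))
W=cloud(b)
for z in (.042,.05,.06,.066): print(z,proj(b,[.456,-.013,z])[0]-[u-30,v-25])
E
```

```text
-0.0002249496455063073 0.0 [-0.41428067 -0.14636506  0.89673168] [ 0.45626655 -0.01310553  0.04245983]
0.042 [30.64095728 29.53591657]
0.05 [30.72003163 27.75630244]
0.06 [30.81949315 25.51557293]
0.066 [30.87950172 24.16242583]
```

View pics/g2.png

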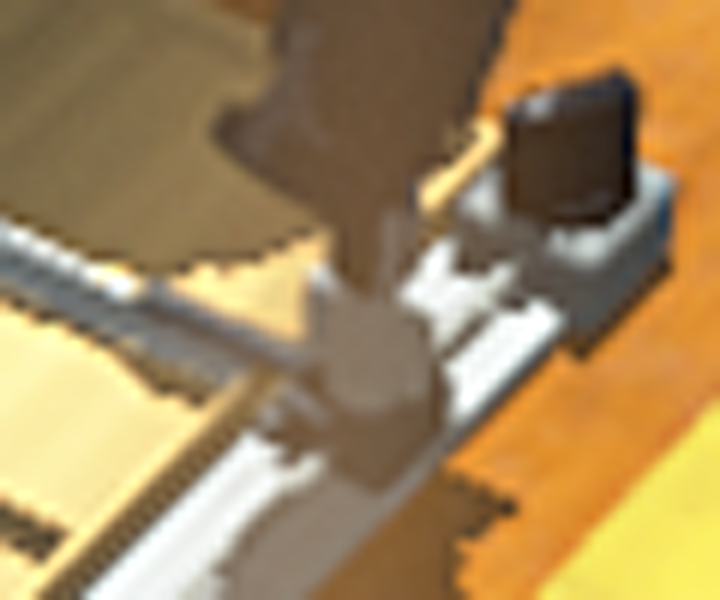

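The light bar near (370,340) seems to be in front of the fingertips, which end around (365,290). Depth will settle it.

```bash
python3 - <<'E'
from h import *
b=grab('scene'); W=cloud(b)*1000
u,v=proj(b,[.456,-.013,.06])[0].astype(int); u0,v0=u-30,v-25
for r in range(14,40,2):
    print(r,' '.join('%d,%d,%d'%tuple(W[v0+r,u0+k]) if np.isfinite(W[v0+r,u0+k,0]) else '-' for k in range(24,38,2)))
E
```

```text
14 444,43,153 446,30,143 445,20,137 452,0,120 445,-1,123 449,-18,110 517,-132,0
16 457,25,125 447,28,133 445,21,130 448,5,118 443,0,116 447,-16,103 496,-102,20
18 531,-78,9 528,-86,5 442,24,125 452,0,103 449,-8,99 446,-15,96 497,-103,10
20 525,-71,8 522,-78,4 461,-2,88 450,1,96 446,-5,94 445,-15,88 496,-103,2
22 522,-66,3 472,-7,70 462,-4,78 451,0,86 445,-3,87 449,-20,73 489,-93,2
24 516,-58,3 469,-4,65 465,-9,64 450,0,78 447,-7,75 487,-78,4 478,-78,9
26 498,-33,20 473,-9,51 466,-11,53 453,-5,64 450,-11,62 440,-9,69 468,-63,15
28 487,-18,27 470,-5,46 466,-12,43 454,-6,53 445,-5,59 441,-11,57 458,-48,23
30 478,-6,31 474,-12,29 463,-8,38 458,-12,38 447,-9,47 438,-8,52 460,-52,9
32 472,2,32 468,-3,30 458,0,38 451,-3,39 447,-9,37 439,-10,41 444,-28,26
34 468,7,29 462,4,30 455,2,33 450,-2,32 446,-8,30 441,-12,30 441,-25,20
36 468,6,19 461,5,22 450,8,30 443,7,34 440,0,29 439,-10,23 443,-28,8
38 468,5,9 454,14,23 450,8,21 447,0,18 441,-1,20 442,-15,9 441,-26,2
```

Depth shows the fingers ending near z≈66, just above the bar, though the TCP reads 42. I'll raise the gripper and compare the tips with the TCP reading.

Request:
arm_command(moves=[[255,[0,0,-40],[0,0,0]],[255,[0,0,-80],[0,0,0]],[255,[0,0,-80],[0,0,0]],[255,[0,0,-80],[0,0,0]]])

```text
time: 4.15
position: [0.4558, -0.013, 0.122]
eef_rot: [-3.141, -0.048, 0.001]
ft_force: [-0.5, -0.4, -0.8]
finger_gap: -0.0001
finger_force: 0.0
```

```bash
python3 - <<'E'
from h import *
b=grab('scene'); W=cloud(b)*1000; s=env.read_state(); print(s['position'],s['finger_gap'])
m=(abs(W[...,0]-456)<35)&(abs(W[...,1]+13)<60)&(W[...,2]>35)&(W[...,2]<240)
P=W[m]
for z in range(35,240,8):
    q=P[(P[:,2]>=z)&(P[:,2]<z+8)]
    if len(q): print(z,len(q),'x',q[:,0].min().round(),q[:,0].max().round(),'y',q[:,1].min().round(),q[:,1].max().round())
u,v=proj(b,[.456,-.013,.12])[0].astype(int)
cv2.imwrite('pics/g3.png',cv2.resize(b['pixels'][v-40:v+40,u-45:u+45,::-1],(675,600),interpolation=cv2.INTER_CUBIC))
for z in (.066,.1225,.14): print(z,(proj(b,[.456,-.013,z])[0]-[u-45,v-40])*7.5)
E
```

```text
[ 0.45550159 -0.01315104  0.12151025] 2.683471186015924e-05
35 20 x 441.0 471.0 y -13.0 10.0
43 17 x 438.0 476.0 y -16.0 -2.0
51 20 x 438.0 478.0 y -12.0 -5.0
59 28 x 435.0 476.0 y -17.0 -3.0
67 11 x 441.0 477.0 y -14.0 -4.0
147 5 x 449.0 460.0 y -22.0 -6.0
155 14 x 447.0 463.0 y -18.0 1.0
163 15 x 447.0 463.0 y -19.0 4.0
171 13 x 446.0 461.0 y -17.0 3.0
179 14 x 445.0 460.0 y -26.0 4.0
187 6 x 446.0 450.0 y -26.0 5.0
195 25 x 442.0 470.0 y -41.0 19.0
203 32 x 443.0 470.0 y -49.0 29.0
211 31 x 442.0 466.0 y -57.0 35.0
219 41 x 440.0 460.0 y -66.0 37.0
227 45 x 438.0 461.0 y -69.0 47.0
235 29 x 441.0 468.0 y -68.0 46.0
0.066 [336.59626288 398.71819372]
0.1225 [340.9273024  300.69633873]
0.14 [342.30342654 269.4132568 ]
```

View pics/g3.png

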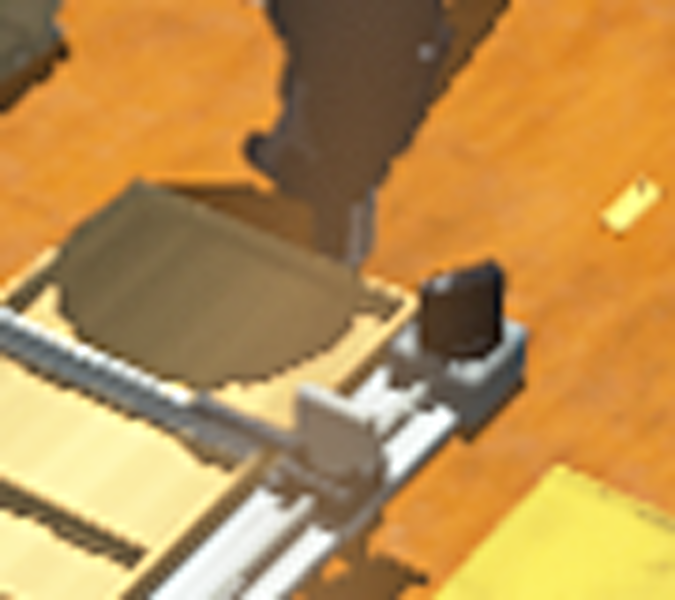

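The picture shows the shut fingertips ending at (345,265), which is z≈142–147 with the TCP reading 121.5. So the real tips are about 22 mm short of the stated TCP, and I need to go that much lower.

Request:
arm_command(moves=[[110,[0,0,0],[0,0,0]],[110,[0,0,0],[0,0,0]],[110,[0,0,0],[0,0,0]],[110,[0,0,0],[0,0,0]],[110,[0,0,50],[0,0,0]],[110,[0,0,80],[0,0,0]],[110,[0,0,90],[0,0,0]],[110,[0,0,98],[0,0,0]],[110,[0,0,98],[0,0,0]],[255,[0,0,98],[0,0,0]],[255,[0,0,98],[0,0,0]],[255,[0,0,98],[0,0,0]],[255,[0,0,98],[0,0,0]],[255,[0,0,98],[0,0,0]],[255,[0,0,98],[0,0,0]],[255,[0,0,98],[0,0,0]]])

```text
time: 6.2
position: [0.4568, -0.0132, 0.0252]
eef_rot: [3.141, 0.049, 0.002]
ft_force: [-0.9, 0.3, 6.3]
finger_gap: 0.0085
finger_force: 60.5
```

Request:
arm_command(moves=[[255,[0,0,0],[0,0,-10]],[255,[0,0,0],[0,0,-20]],[255,[0,0,0],[0,0,-30]],[255,[0,0,0],[0,0,-40]],[255,[0,0,0],[0,0,-50]],[255,[0,0,0],[0,0,-60]],[255,[0,0,0],[0,0,-68]],[255,[0,0,0],[0,0,-72]],[255,[0,0,0],[0,0,-72]],[255,[0,0,0],[0,0,-72]]])

```text
time: 7.45
position: [0.4569, -0.0133, 0.0253]
eef_rot: [2.514, 1.883, 0.002]
ft_force: [0.0, 0.1, 5.9]
finger_gap: 0.0085
finger_force: 61.2
```

```bash
python3 d.py 460 -118.2 95 -116.5; python3 -c "
from plant import env; s=env.read_state(); print(s['ft_torque'],s['finger_gap'])"
```

```text
p [456.9 -13.3  25.3] psi 73.7 q [0.32, 0.21, -0.44, 0.0, -0.92, 2.54] gap 8.5 F [0.0, 0.1, 5.9] t 7.45
shift [-99.8, 32.6, -69.8] turn z 190.2
[-0.49371222  0.3251052  -0.72439464] 0.008542374586583818
```

Request:
arm_command(moves=[[110,[0,0,0],[0,0,0]],[110,[0,0,0],[0,0,0]],[110,[0,0,0],[0,0,0]],[110,[0,0,-40],[0,0,0]],[110,[0,0,-80],[0,0,0]],[110,[0,0,-80],[0,0,10]],[110,[-100,33,-80],[0,0,20]],[110,[-100,33,-80],[0,0,30]],[110,[-100,33,-80],[0,0,40]],[110,[-100,33,-80],[0,0,50]],[110,[-100,33,-80],[0,0,60]],[110,[-100,33,-80],[0,0,70]],[110,[-100,33,-80],[0,0,80]],[110,[-100,33,-80],[0,0,90]],[110,[-100,33,-80],[0,0,100]]])

```text
time: 9.32
position: [0.4598, -0.1182, 0.1043]
eef_rot: [3.057, -0.722, -0.001]
ft_force: [0.1, -0.4, 0.8]
finger_gap: 0.0487
finger_force: 0.0
```

```bash
python3 d.py 460 -118.2 25 -116.5; python3 - <<'E'
from meas import *
c=grab('scene'); W=cloud(c)
m=reg(W,(.41,.51),(-.06,.04),(.056,.08)); print(None if m is None else (m.sum(),rect(W[m][:,:2])))
E
```

```text
p [ 459.8 -118.2  104.3] psi -26.6 q [0.08, 0.17, -0.27, -0.0, -1.14, 1.03] gap 48.7 F [0.1, -0.4, 0.8] t 9.325
shift [0.2, -0.1, 79.3] turn z 89.9
(np.int64(44), array([456.6, -10.5,  43.3,  12.2,  78.4]))
```

Request:
arm_command(moves=[[110,[0,0,0],[0,0,10]],[110,[0,0,0],[0,0,20]],[110,[0,0,0],[0,0,30]],[110,[0,0,0],[0,0,40]],[110,[0,0,0],[0,0,50]],[110,[0,0,0],[0,0,60]],[110,[0,0,0],[0,0,70]],[110,[0,0,0],[0,0,80]],[110,[0,0,0],[0,0,90]],[110,[0,0,40],[0,0,90]],[110,[0,0,70],[0,0,90]],[110,[0,0,80],[0,0,90]],[255,[0,0,80],[0,0,90]],[255,[0,0,80],[0,0,90]],[255,[0,0,80],[0,0,90]],[255,[0,0,80],[0,0,90]],[255,[0,0,80],[0,0,90]],[255,[0,0,80],[0,0,90]]], force=60)

```text
time: 11.62
position: [0.4625, -0.1189, 0.0261]
eef_rot: [-1.659, 2.664, -0.006]
ft_force: [4.1, -4.3, -3.3]
finger_gap: 0.0122
finger_force: 61.3
```

```bash
python3 d.py 460 -118.2 25 5
```

```text
p [ 462.5 -118.9   26.1] psi -116.2 q [0.08, 0.25, -0.39, 0.0, -0.93, -0.54] gap 12.2 F [4.1, -4.3, -3.3] t 11.625
shift [0.5, 2.6, 1.1] turn z -121.2
```

Request:
arm_command(moves=[[255,[0,-3,0],[0,0,0]],[255,[0,-3,0],[0,0,-9]],[255,[0,-3,0],[0,0,-18]],[255,[0,-3,0],[0,0,-27]],[255,[0,-3,0],[0,0,-36]],[255,[0,-3,0],[0,0,-45]],[255,[0,-3,0],[0,0,-54]],[255,[0,-3,0],[0,0,-63]],[255,[0,-3,0],[0,0,-72]],[255,[0,-3,0],[0,0,-81]],[255,[0,-3,0],[0,0,-90]],[255,[0,-3,0],[0,0,-99]],[255,[0,-3,0],[0,0,-108]],[255,[0,-3,0],[0,0,-116]],[255,[0,-3,0],[0,0,-122]],[255,[0,-3,0],[0,0,-122]],[255,[0,-3,0],[0,0,-122]]])

```text
time: 13.75
position: [0.461, -0.1204, 0.026]
eef_rot: [3.138, 0.153, -0.003]
ft_force: [-8.5, -1.7, 12.0]
finger_gap: 0.012
finger_force: 68.9
```

```bash
python3 d.py 460 -118.2 25 2.4; python3 - <<'E'
from meas import *
print(np.round(env.read_state()['ft_torque'],2))
c=grab('scene'); W=cloud(c); save(c,'d1.png',None,1.56)
m=reg(W,(.41,.51),(-.06,.08),(.056,.08)); print(None if m is None else (m.sum(),rect(W[m][:,:2])))
E
```

```text
p [ 461.  -120.4   26. ] psi 5.6 q [0.07, 0.25, -0.38, 0.0, -0.94, 1.59] gap 12.0 F [-8.5, -1.7, 12.0] t 13.75
shift [-0.8, -2.3, 1.0] turn z 3.2
[-0.54  2.91 -1.32]
(np.int64(47), array([454.7,  24.6,  42.1,  13.1,  66.1]))
```

Request:
arm_command(moves=[[255,[0,0,0],[0,0,9]],[255,[0,0,0],[0,0,18]],[255,[0,0,0],[0,0,27]],[255,[0,0,0],[0,0,36]],[255,[0,0,0],[0,0,45]],[255,[0,0,0],[0,0,54]],[255,[0,0,0],[0,0,63]],[255,[0,0,0],[0,0,72]],[255,[0,0,0],[0,0,81]],[255,[0,0,0],[0,0,90]],[255,[0,0,0],[0,0,99]],[255,[0,0,0],[0,0,108]],[255,[0,0,0],[0,0,116]],[255,[0,0,0],[0,0,122]],[255,[0,0,0],[0,0,122]],[255,[0,0,0],[0,0,122]]])

```text
time: 15.8
position: [0.4626, -0.1191, 0.0261]
eef_rot: [-1.659, 2.667, 0.001]
ft_force: [-4.3, 4.7, 9.0]
finger_gap: 0.0125
finger_force: 62.8
```

```bash
python3 d.py 460 -118.2 25 -116.2; python3 - <<'E'
from meas import *
print(np.round(env.read_state()['ft_torque'],2))
c=grab('scene'); W=cloud(c)
m=reg(W,(.41,.51),(-.06,.08),(.056,.08)); print(None if m is None else (m.sum(),rect(W[m][:,:2])))
E
```

```text
p [ 462.6 -119.1   26.1] psi -116.2 q [0.08, 0.25, -0.38, -0.0, -0.94, -0.53] gap 12.5 F [-4.3, 4.7, 9.0] t 15.8
shift [0.3, 2.7, 1.1] turn z -0.0
[ 1.58  1.78 -0.04]
(np.int64(47), array([455.7, -10.2,  41.2,  16.8,  78. ]))
```

Request:
arm_command(moves=[[110,[0,0,0],[0,0,0]],[110,[0,0,0],[0,0,0]],[110,[0,0,0],[0,0,0]],[110,[0,0,-40],[0,0,0]],[110,[0,0,-80],[0,0,0]],[110,[0,0,-80],[0,0,0]]])

```text
time: 16.6
position: [0.4652, -0.1199, 0.1077]
eef_rot: [-1.657, 2.663, -0.007]
ft_force: [0.3, 0.8, -0.7]
finger_gap: 0.0486
finger_force: 0.0
```

```bash
python3 d.py 456.9 -13.3 25 -107; python3 - <<'E'
from meas import *
for n in ('top','scene'):
    c=grab(n); W=cloud(c)
    for yr in ((-.06,.04),(-.16,-.08)):
        m=reg(W,(.41,.51),yr,(.056,.08)); print(n,None if m is None else (m.sum(),rect(W[m][:,:2])))
E
```

```text
p [ 465.2 -119.9  107.7] psi -116.2 q [0.08, 0.17, -0.26, 0.0, -1.14, -0.53] gap 48.6 F [0.3, 0.8, -0.7] t 16.6
shift [-91.8, 55.1, 82.6] turn z -9.2
top None
top None
scene (np.int64(43), array([456.4, -11.2,  43.5,  15.6,  83.7]))
scene (np.int64(58), array([ 463. , -117. ,   42.9,   21.4,   73.6]))
```

Request:
arm_command(moves=[[110,[-92,55,0],[0,0,-9]],[110,[-92,55,0],[0,0,-9]],[110,[-92,55,0],[0,0,-9]],[110,[-92,55,0],[0,0,-9]],[110,[-92,55,40],[0,0,-9]],[110,[-92,55,70],[0,0,-9]],[110,[-92,55,83],[0,0,-9]],[110,[-92,55,83],[0,0,-9]],[255,[-92,55,83],[0,0,-9]],[255,[-92,55,83],[0,0,-9]],[255,[-92,55,83],[0,0,-9]],[255,[-92,55,83],[0,0,-9]],[255,[-92,55,83],[0,0,-9]],[255,[-92,55,83],[0,0,-9]],[255,[-92,55,83],[0,0,-9]]])

```text
time: 18.58
position: [0.4567, -0.0126, 0.0229]
eef_rot: [-1.86, 2.526, -0.004]
ft_force: [4.6, -2.3, -1.9]
finger_gap: 0.0083
finger_force: 61.4
```

```bash
python3 d.py 456.9 -13.3 25 -178; python3 - <<'E'
from meas import *
c=grab('scene'); W=cloud(c)
for yr in ((-.16,-.08),):
        m=reg(W,(.41,.51),yr,(.056,.08)); print(None if m is None else (m.sum(),rect(W[m][:,:2])))
E
```

```text
p [456.7 -12.6  22.9] psi -107.3 q [0.32, 0.21, -0.44, 0.0, -0.91, -0.62] gap 8.3 F [4.6, -2.3, -1.9] t 18.575
shift [0.6, -0.5, -2.1] turn z 70.7
(np.int64(54), array([ 463.5, -118.2,   43. ,   19.5,   65.9]))
```

Request:
arm_command(moves=[[255,[0,0,0],[0,0,10]],[255,[0,0,0],[0,0,20]],[255,[0,0,0],[0,0,30]],[255,[0,0,0],[0,0,40]],[255,[0,0,0],[0,0,50]],[255,[0,0,0],[0,0,60]],[255,[0,0,0],[0,0,68]],[255,[0,0,0],[0,0,74]],[255,[0,0,0],[0,0,74]],[255,[0,0,0],[0,0,74]]])

```text
time: 19.88
position: [0.4567, -0.0125, 0.0229]
eef_rot: [0.026, 3.136, 0.0]
ft_force: [5.8, -1.1, 0.5]
finger_gap: 0.0083
finger_force: 66.2
```

```bash
python3 d.py 456.9 -13.3 25 -178; python3 -c "
from plant import env; print(env.read_state()['ft_torque'])"
```

```text
p [456.7 -12.5  22.9] psi 179.0 q [0.32, 0.21, -0.44, 0.0, -0.91, -1.91] gap 8.3 F [5.8, -1.1, 0.5] t 19.875
shift [-0.3, -0.8, -2.1] turn z 357.0
[-0.25054807 -1.9121886   1.14998773]
```

Request:
arm_command(moves=[[110,[0,0,0],[0,0,0]],[110,[0,0,0],[0,0,0]],[110,[0,0,0],[0,0,0]],[110,[0,0,-40],[0,0,0]],[110,[0,0,-80],[0,0,0]],[110,[0,0,-80],[0,0,0]]])

```text
time: 20.62
position: [0.4561, -0.0124, 0.1044]
eef_rot: [0.034, 3.135, 0.002]
ft_force: [-0.2, 0.7, -1.0]
finger_gap: 0.0489
finger_force: 0.0
```

```bash
python3 d.py 361 -271.2 60 -90; python3 - <<'E'
from meas import *
c=grab('scene'); W=cloud(c)
for yr in ((-.06,.04),(-.16,-.08)):
        m=reg(W,(.41,.51),yr,(.056,.08)); print(None if m is None else (m.sum(),rect(W[m][:,:2])))
E
```

```text
p [456.1 -12.4 104.4] psi 178.8 q [0.32, 0.12, -0.32, 0.0, -1.12, -1.91] gap 48.9 F [-0.2, 0.7, -1.0] t 20.625
shift [89.8, -260.8, 43.5] turn z 268.8
(np.int64(46), array([457.4,  -8.6,  35.7,  18.2,  -4.7]))
(np.int64(53), array([ 464.1, -120. ,   43.6,   20.9,   66.1]))
```

Request:
arm_command(moves=[[150,[90,-261,0],[0,0,-10]],[150,[90,-261,0],[0,0,-20]],[150,[90,-261,0],[0,0,-30]],[150,[90,-261,0],[0,0,-40]],[150,[90,-261,0],[0,0,-50]],[150,[90,-261,0],[0,0,-60]],[150,[90,-261,0],[0,0,-70]],[150,[90,-261,30],[0,0,-80]],[150,[90,-261,44],[0,0,-91]],[150,[90,-261,44],[0,0,-91]],[150,[90,-261,44],[0,0,-91]]])

```text
time: 22.05
position: [0.3573, -0.2714, 0.0563]
eef_rot: [2.215, -2.226, -0.004]
ft_force: [0.6, -0.0, 0.5]
finger_gap: 0.035
finger_force: 0.0
```

```bash
python3 d.py 361 -271.2 20 -90; python3 - <<'E'
from meas import *
t=grab('top'); W=cloud(t)
m=reg(W,(.33,.39),(-.31,-.22),(.004,.05)); print('board',None if m is None else (m.sum(),rect(W[m][:,:2])))
m=reg(W,(.42,.52),(-.06,.04),(.056,.08)); print('clamp',None if m is None else (m.sum(),rect(W[m][:,:2])))
m=reg(W,(.42,.52),(-.16,-.08),(.056,.08)); print('dial',None if m is None else (m.sum(),rect(W[m][:,:2])))
b=grab('scene'); W=cloud(b)*1000
u,v=proj(b,[.361,-.271,.05])[0].astype(int)
cv2.imwrite('pics/b1.png',cv2.resize(b['pixels'][v-36:v+36,u-45:u+45,::-1],(750,600),interpolation=cv2.INTER_CUBIC))
P=W[(abs(W[...,0]-361)<70)&(abs(W[...,1]+271)<40)]
for z in range(0,160,6):
    q=P[(P[:,2]>=z)&(P[:,2]<z+6)]
    if len(q) and z>2: print(z,len(q),'x',q[:,0].min().round(),q[:,0].max().round(),'y',q[:,1].min().round(),q[:,1].max().round())
E
```

```text
p [ 357.3 -271.4   56.3] psi -90.3 q [-0.3, 0.16, -0.41, -0.0, -1.0, 0.29] gap 35.0 F [0.6, -0.0, 0.5] t 22.05
shift [-0.1, -3.7, 36.3] turn z -0.3
board None
clamp (np.int64(41), array([ 4.563e+02, -1.260e+01,  3.900e+01,  8.900e+00,  3.000e-01]))
dial None
6 43 x 299.0 430.0 y -309.0 -232.0
12 16 x 355.0 370.0 y -292.0 -253.0
18 7 x 358.0 366.0 y -285.0 -253.0
84 6 x 338.0 382.0 y -274.0 -260.0
90 16 x 327.0 388.0 y -277.0 -254.0
96 18 x 328.0 388.0 y -280.0 -259.0
102 13 x 326.0 389.0 y -277.0 -256.0
108 12 x 326.0 389.0 y -272.0 -255.0
114 16 x 325.0 385.0 y -283.0 -256.0
120 10 x 332.0 385.0 y -275.0 -256.0
126 18 x 324.0 407.0 y -278.0 -250.0
132 25 x 326.0 406.0 y -281.0 -253.0
138 25 x 328.0 411.0 y -284.0 -253.0
144 21 x 335.0 415.0 y -281.0 -252.0
150 26 x 329.0 409.0 y -277.0 -252.0
156 26 x 331.0 417.0 y -282.0 -251.0
```

View pics/b1.png

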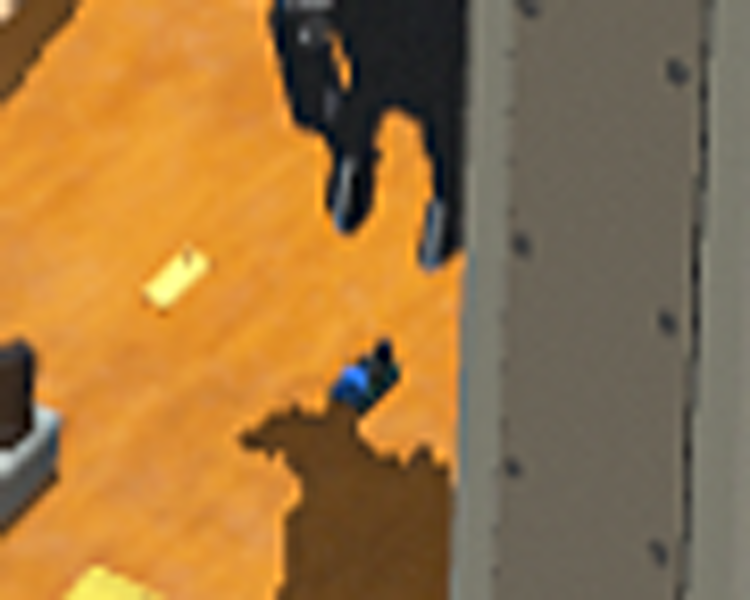

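The scene picture shows the fingers straddling the board (blue terminal at (350,383)), with tips around z≈86. That makes the tip offset about 29 mm at this opening. The clamp bar is back at its tight angle.

Request:
arm_command(moves=[[170,[0,-4,40],[0,0,0]],[170,[0,-4,65],[0,0,0]],[170,[0,-4,72],[0,0,0]],[170,[0,-4,77],[0,0,0]],[170,[0,-4,79],[0,0,0]],[170,[0,-4,79],[0,0,0]]], force=30)

```text
time: 22.9
position: [0.3628, -0.272, -0.0209]
eef_rot: [-2.216, 2.226, -0.002]
ft_force: [-0.0, 0.9, -0.1]
finger_gap: 0.0284
finger_force: 0.0
```

No contact yet; go down gently until the table is felt.

Request:
arm_command(moves=[[170,[0,0,2],[0,0,0]],[170,[0,0,4],[0,0,0]],[170,[0,0,4],[0,0,0]]])

```text
time: 23.28
position: [0.3622, -0.2718, -0.0256]
eef_rot: [2.217, -2.226, -0.0]
ft_force: [0.3, -0.8, 0.2]
finger_gap: 0.0285
finger_force: 0.0
```

```bash
python3 - <<'E'
from h import *
b=grab('scene'); W=cloud(b)*1000
P=W[(abs(W[...,0]-361)<60)&(abs(W[...,1]+271)<16)]
for z in range(0,60,5):
    q=P[(P[:,2]>=z)&(P[:,2]<z+5)]
    if len(q): print(z,len(q),'x',q[:,0].min().round(),q[:,0].max().round(),np.sort(q[:,0]).round()[:60:3])
E
```

```text
0 46 x 340.0 421.0 [340. 347. 352. 356. 367. 377. 381. 386. 392. 395. 404. 408. 411. 414.
 418. 421.]
5 16 x 347.0 421.0 [347. 356. 362. 378. 400. 421.]
10 18 x 346.0 389.0 [346. 359. 363. 368. 378. 383.]
15 13 x 347.0 391.0 [347. 363. 378. 384. 391.]
20 9 x 347.0 387.0 [347. 365. 380.]
25 6 x 348.0 388.0 [348. 379.]
30 7 x 349.0 391.0 [349. 380. 391.]
35 7 x 375.0 383.0 [375. 379. 383.]
40 4 x 377.0 398.0 [377. 398.]
45 9 x 377.0 401.0 [377. 379. 383.]
50 10 x 378.0 410.0 [378. 383. 400. 410.]
55 17 x 378.0 411.0 [378. 383. 389. 399. 402. 410.]
```

Request:
arm_command(moves=[[255,[0,0,0],[0,0,0]],[255,[0,0,0],[0,0,0]],[255,[0,0,0],[0,0,0]],[255,[0,0,0],[0,0,0]],[255,[0,0,0],[0,0,0]]], force=30)

```text
time: 23.95
position: [0.3624, -0.2718, -0.0254]
eef_rot: [-2.217, 2.226, -0.0]
ft_force: [-0.7, 0.6, 3.1]
finger_gap: 0.0171
finger_force: 29.3
```

Request:
arm_command(moves=[[255,[0,0,-30],[0,0,0]],[255,[0,0,-70],[0,0,0]],[255,[0,0,-105],[0,0,0]],[255,[-40,-20,-105],[0,0,0]],[255,[-380,-208,-105],[0,0,-2.4]],[255,[-380,-208,-105],[0,0,-2.4]],[255,[-380,-208,-105],[0,0,-2.4]],[255,[-380,-208,-105],[0,0,-2.4]],[255,[-380,-208,-105],[0,0,-2.4]],[255,[-380,-208,-105],[0,0,-2.4]],[255,[-380,-208,-105],[0,0,-2.4]],[255,[-380,-208,-105],[0,0,-2.4]],[255,[-380,-208,-105],[0,0,-2.4]]])

```text
time: 25.58
position: [0.5713, 0.1061, 0.0794]
eef_rot: [2.261, -2.18, -0.001]
ft_force: [-0.1, -0.5, 0.9]
finger_gap: 0.0166
finger_force: 29.4
```

```bash
python3 d.py 570 107.7 -20.5 -87.6
```

```text
p [571.3 106.1  79.4] psi -87.9 q [0.45, 0.38, -0.04, -0.0, -1.15, -0.42] gap 16.6 F [-0.1, -0.5, 0.9] t 25.575
shift [-1.7, 1.2, 99.9] turn z -0.3
```

Request:
arm_command(moves=[[255,[-1.5,1,45],[0,0,0]],[255,[-1.5,1,80],[0,0,0]],[255,[-1.5,1,95],[0,0,0]],[255,[-1.5,1,100],[0,0,0]],[255,[-1.5,1,100],[0,0,0]],[170,[-1.5,1,100],[0,0,0]],[170,[-1.5,1,100],[0,0,0]],[170,[-1.5,1,100],[0,0,0]],[150,[-1.5,1,60],[0,0,0]],[120,[-1.5,1,10],[0,0,0]],[120,[-1.5,1,-20],[0,0,0]]])

```text
time: 26.95
position: [0.572, 0.109, 0.1025]
eef_rot: [-2.261, 2.177, -0.003]
ft_force: [-0.5, 0.5, -1.0]
finger_gap: 0.0452
finger_force: 0.0
```

```bash
python3 d.py 374 291.5 40 79; python3 - <<'E'
from h import *
a=grab('scene')
u,v=proj(a,[.56,.10,.02])[0].astype(int)
cv2.imwrite('pics/p1.png',cv2.resize(a['pixels'][v-45:v+45,u-60:u+60,::-1],(760,570),interpolation=cv2.INTER_CUBIC))
E
```

```text
p [572.  109.  102.5] psi -87.8 q [0.46, 0.36, -0.0, 0.0, -1.2, -0.42] gap 45.2 F [-0.5, 0.5, -1.0] t 26.95
shift [-189.8, 191.2, 62.0] turn z -166.8
```

View pics/p1.png

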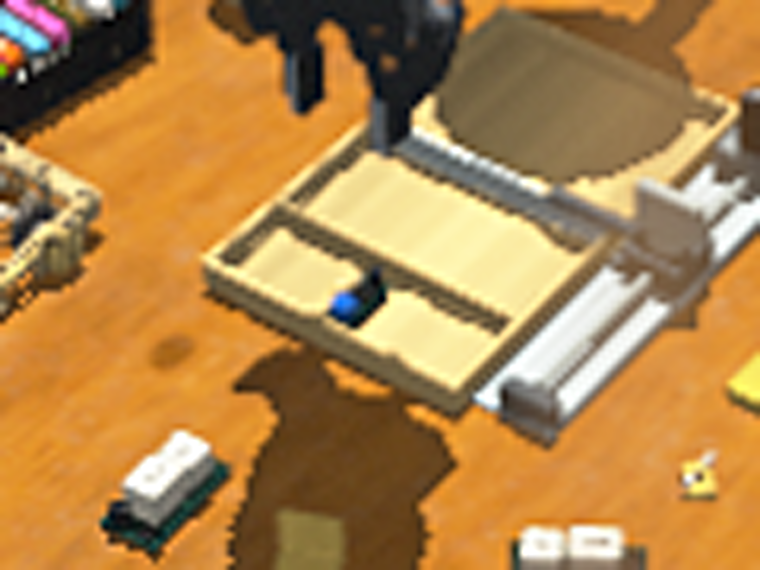

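The scene view shows the board standing upright in the short compartment at (355,300). Relay board next: I'll measure its board and block outlines, and re-check the others.

```bash
python3 - <<'E'
from meas import *
for n in('top','scene'):
    c=grab(n); W=cloud(c); hsv=cv2.cvtColor(c['pixels'],cv2.COLOR_RGB2HSV).astype(int)
    near=(abs(W[...,0]-.556)<.055)&(abs(W[...,1]-.274)<.055)
    g=near&(hsv[...,0]>35)&(hsv[...,0]<100)&(hsv[...,2]<110); w=near&(hsv[...,1]<60)&(hsv[...,2]>120)&(W[...,2]>.012)
    for k,m,z in(('green',g,.005),('white',w,.024)):
        v,u=np.nonzero(m)
        if len(v)>8: print(n,k,len(v),rect(cast(c,np.c_[u,v],z)[:,:2]),rect(W[m][:,:2]))
    nw=near&((hsv[...,2]<70)|(hsv[...,1]<60)|g); v,u=np.nonzero(nw)
    if len(v)>8: print(n,'all',len(v),rect(cast(c,np.c_[u,v],.006)[:,:2]))
E
python3 d.py 556 274.5 30 -88
```

```text
top green 34 [548.  258.3  39.5  15.8 -65.1] [547.9 258.   39.8  15.8 -65.6]
top white 861 [613.  391.9 299.5 103.7  85.9] [529.6 270.  101.9  57.1  89.9]
top all 994 [599.7 371.  341.8 140.1  75.5]
scene green 77 [ 898.1  -51.9 1006.1   76.2  -44.8] [552.3 285.6 117.6  51.8 -60.1]
scene white 307 [892.3 -56.7 995.  121.7 -49.6] [535.4 273.9 108.5  69.1 -88.6]
scene all 499 [ 901.   -65.7 1038.1  129.8  -49. ]
p [572.1 109.3 101.6] psi -87.8 q [0.46, 0.37, -0.0, 0.0, -1.2, -0.42] gap 45.3 F [-0.4, 0.0, -1.0] t 27.1
shift [-165.6, 10.2, 71.8] turn z 0.2
```

```bash
python3 - <<'E'
from meas import *
W=np.load('/tmp/top.npy'); im=cv2.resize(cv2.imread('pics/top0.png'),(512,384),interpolation=cv2.INTER_AREA)
hsv=cv2.cvtColor(im,cv2.COLOR_BGR2HSV).astype(int)
near=(abs(W[...,0]-.556)<.05)&(abs(W[...,1]-.274)<.055)
for k,m in (('white',near&(hsv[...,1]<60)&(hsv[...,2]>140)),('all',near&((hsv[...,1]<90)|(hsv[...,2]<75)|((hsv[...,0]>30)&(hsv[...,0]<110)))),('z',near&(W[...,2]>.003))):
    print(k,m.sum(),rect(W[m][:,:2]))
near=(abs(W[...,0]-.478)<.05)&(abs(W[...,1]-.383)<.075)
for zl in (.008,.018,.024):
    m=near&(W[...,2]>zl); print('gear',zl,m.sum(),rect(W[m][:,:2]))
m=near&(W[...,2]>.008)&(hsv[...,1]>80); print('brass',rect(W[m][:,:2]))
E
```

```text
white 104 [559.9 270.6  47.8  24.5 -84.9]
all 222 [558.3 272.3  65.   35.2 -83.3]
z 285 [553.  273.1 106.  100.1  86.2]
gear 0.008 165 [475.9 378.7 100.2  34.7  85.1]
gear 0.018 135 [476.6 378.6 100.   34.1  87.3]
gear 0.024 64 [476.5 382.2  89.4  32.2  84.2]
brass [475.6 376.6  94.8  34.7  84.9]
```

```bash
python3 d.py 558 271.2 -17 -86
```

```text
p [572.1 109.3 101.6] psi -87.8 q [0.46, 0.37, -0.0, 0.0, -1.2, -0.42] gap 45.3 F [-0.4, 0.0, -1.0] t 27.1
shift [-162.1, 8.5, 118.8] turn z -1.8
```

Request:
arm_command(moves=[[140,[-162,8.5,0],[0,0,-2]],[140,[-162,8.5,0],[0,0,-2]],[140,[-162,8.5,0],[0,0,-2]],[140,[-162,8.5,20],[0,0,-2]],[140,[-162,8.5,70],[0,0,-2]],[140,[-162,8.5,105],[0,0,-2]],[140,[-162,8.5,114],[0,0,-2]],[140,[-162,8.5,118],[0,0,-2]],[140,[-162,8.5,118],[0,0,-2]],[255,[-162,8.5,118],[0,0,-2]],[255,[-162,8.5,118],[0,0,-2]],[255,[-162,8.5,118],[0,0,-2]],[255,[-162,8.5,118],[0,0,-2]],[255,[-162,8.5,118],[0,0,-2]]], force=40)

```text
time: 28.85
position: [0.5574, 0.2709, -0.017]
eef_rot: [-2.299, 2.137, -0.001]
ft_force: [-0.2, 0.3, 5.7]
finger_gap: 0.0194
finger_force: 40.1
```

```bash
python3 - <<'E'
from h import *
print(env.read_state()['finger_gap'])
b=grab('scene')
u,v=proj(b,[.558,.272,.03])[0].astype(int)
cv2.imwrite('pics/r1.png',cv2.resize(b['pixels'][v-30:v+30,u-38:u+38,::-1],(760,600),interpolation=cv2.INTER_CUBIC))
E
```

```text
0.019415145844528484
```

View pics/r1.png

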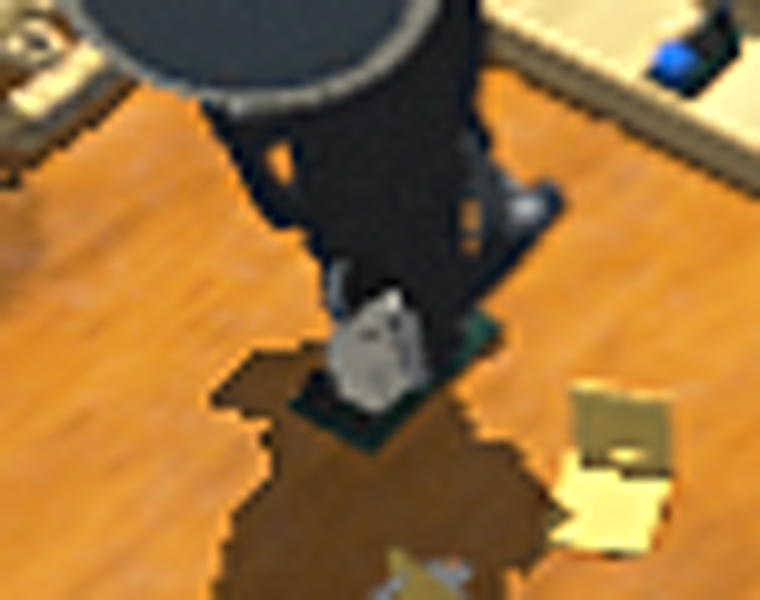

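The fingers hold the white blocks across their width; the green board shows at (490,330) and (370,430). Before placing, I'll check where the divider and partition really are in the saved top cloud.

```bash
python3 - <<'E'
from meas import *
W=np.load('/tmp/top.npy')
def line(yr,zr,xr=(.51,.64)):
    m=(W[...,0]>xr[0])&(W[...,0]<xr[1])&(W[...,1]>yr[0])&(W[...,1]<yr[1])&(W[...,2]>zr[0])&(W[...,2]<zr[1])
    P=W[m]; k=np.polyfit(P[:,0]-.574,P[:,1],1); print(len(P),'y at x=574:',(k[1]*1000).round(1),'slope deg',np.degrees(np.arctan(k[0])).round(2),'std',(np.std(P[:,1]-np.polyval(k,P[:,0]-.574))*1000).round(1))
line((-.03,.02),(.019,.035)); line((.06,.10),(.013,.03)); line((.12,.16),(.013,.03)); line((-.16,-.11),(.013,.03))
E
python3 d.py 612.9 35.5 90 -87.6
```

```text
66 y at x=574: -5.9 slope deg 2.47 std 1.7
60 y at x=574: 78.8 slope deg 2.7 std 1.3
62 y at x=574: 138.8 slope deg 2.86 std 1.4
58 y at x=574: -132.9 slope deg 2.62 std 1.3
p [557.4 270.9 -17. ] psi -85.8 q [0.7, 0.54, -0.05, 0.0, -0.98, -0.63] gap 19.4 F [-0.7, 0.1, 5.6] t 28.9
shift [238.7, -38.5, -107.1] turn z 1.8
```

Request:
arm_command(moves=[[255,[0,0,-30],[0,0,0]],[255,[0,0,-60],[0,0,0]],[255,[0,0,-80],[0,0,0]],[255,[238,-38,-80],[0,0,1.6]],[255,[238,-38,-80],[0,0,1.6]],[255,[238,-38,-80],[0,0,1.6]],[255,[238,-38,-80],[0,0,1.6]],[255,[238,-38,-80],[0,0,1.6]],[255,[238,-38,-80],[0,0,1.6]],[255,[238,-38,-80],[0,0,1.6]]])

```text
time: 30.15
position: [0.6113, 0.0368, 0.0615]
eef_rot: [-2.272, 2.17, 0.0]
ft_force: [-0.8, 0.6, -0.1]
finger_gap: 0.0191
finger_force: 39.4
```

```bash
python3 d.py 612.7 36.5 -12.5 -87.4
python3 - <<'E'
from meas import *
c=grab('scene'); W=cloud(c)*1000; hsv=cv2.cvtColor(c['pixels'],cv2.COLOR_RGB2HSV).astype(int)
g=(abs(W[...,0]-613)<60)&(abs(W[...,1]-40)<60)&(W[...,2]>55)&(W[...,2]<80)&(hsv[...,0]>50)&(hsv[...,0]<100)
P=W[g]; print(len(P),P.min(0).round(),P.max(0).round())
E
```

```text
p [611.3  36.8  61.5] psi -87.4 q [0.31, 0.45, 0.03, -0.0, -1.14, -0.27] gap 19.1 F [-0.8, 0.6, -0.1] t 30.15
shift [0.4, -1.4, 74.0] turn z 0.0Traceback (most recent call last):
  File "<stdin>", line 4, in <module>
    return umr_minimum(a, axis, None, out, keepdims, initial, where)
ValueError: zero-size array to reduction operation minimum which has no identity
```

Request:
arm_command(moves=[[255,[0,-1,40],[0,0,0]],[255,[0,-1,55],[0,0,0]],[255,[0,-1,64],[0,0,0]],[255,[0,-1,70],[0,0,0]],[255,[0,-1,74],[0,0,0]],[255,[0,-1,74],[0,0,0]]])

```text
time: 30.95
position: [0.6127, 0.0357, -0.0122]
eef_rot: [-2.27, 2.171, -0.0]
ft_force: [-0.4, 0.5, -0.5]
finger_gap: 0.0194
finger_force: 39.4
```

Request:
arm_command(moves=[[140,[0,0,0],[0,0,0]],[140,[0,0,0],[0,0,0]],[140,[0,0,-20],[0,0,0]],[130,[0,0,-70],[0,0,0]],[100,[0,0,-115],[0,0,0]],[76,[0,0,-115],[0,0,0]]])

```text
time: 31.7
position: [0.6155, 0.0361, 0.1075]
eef_rot: [-2.265, 2.166, -0.009]
ft_force: [0.6, 0.1, -0.2]
finger_gap: 0.06
finger_force: 0.0
```

```bash
python3 d.py 374 291.5 40 -101; python3 - <<'E'
from meas import *
a=grab('scene'); W=cloud(a)*1000; hsv=cv2.cvtColor(a['pixels'],cv2.COLOR_RGB2HSV).astype(int)
u,v=proj(a,[.56,.10,.02])[0].astype(int)
cv2.imwrite('pics/p2.png',cv2.resize(a['pixels'][v-55:v+65,u-80:u+80,::-1],(780,585),interpolation=cv2.INTER_CUBIC))
m=reg(W/1000,(.32,.43),(.23,.35),(.008,.05)); print('rec',m.sum(),rect(W[m][:,:2]/1000)) if m is not None else 0
t=grab('top'); Wt=cloud(t)
for n,xr,yr in(('rec',(.32,.43),(.23,.35)),('gear',(.42,.54),(.3,.45))):
    m=reg(Wt,xr,yr,(.008,.05)); print('top',n,None if m is None else rect(Wt[m][:,:2]))
E
```

```text
p [615.5  36.1 107.5] psi -87.4 q [0.31, 0.42, 0.1, 0.0, -1.24, -0.27] gap 60.0 F [0.6, 0.1, -0.2] t 31.7
shift [-265.9, 230.4, 65.7] turn z 13.6
rec 222 [376.5 294.   60.4  41.6  82.6]
top rec None
top gear [478.  389.   78.6  34.6 -89.4]
```

View pics/p2.png

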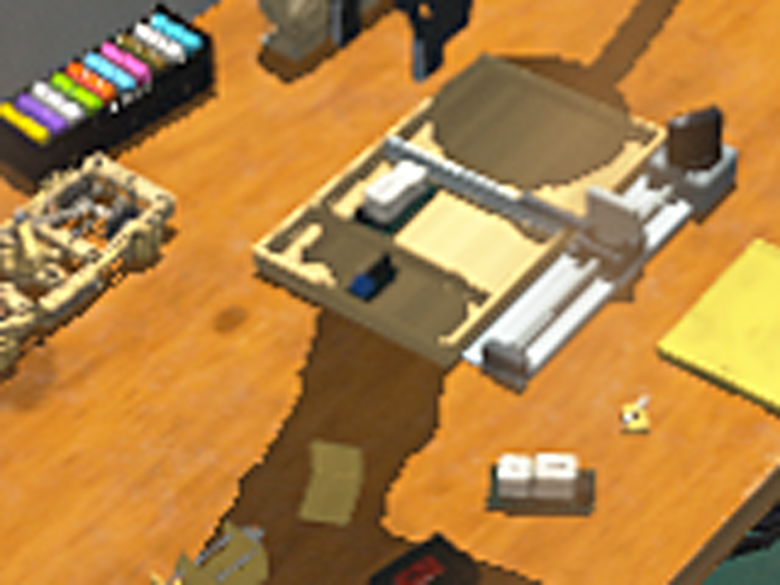

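The relay board sits flat in the middle compartment at (398,195) and the driver board in the short one. Receiver next.

Request:
arm_command(moves=[[76,[-266,230,0],[0,0,13.6]],[76,[-266,230,0],[0,0,13.6]],[76,[-266,230,0],[0,0,13.6]],[76,[-266,230,0],[0,0,13.6]],[76,[-266,230,0],[0,0,13.6]],[76,[-266,230,0],[0,0,13.6]],[76,[-266,230,40],[0,0,13.6]],[76,[-266,230,80],[0,0,13.6]],[76,[-266,230,115],[0,0,13.6]],[76,[-266,230,126],[0,0,13.6]],[76,[-266,230,130],[0,0,13.6]],[76,[-266,230,130],[0,0,13.6]]], force=40)

```text
time: 33.3
position: [0.3714, 0.2917, -0.0268]
eef_rot: [-1.997, 2.424, 0.0]
ft_force: [0.6, -0.2, 0.3]
finger_gap: 0.0598
finger_force: 0.0
```

```bash
python3 d.py 374.5 292 -23 -101
```

```text
p [371.4 291.7 -26.8] psi -101.0 q [1.0, 0.31, -0.47, 0.0, -0.79, -1.19] gap 59.8 F [0.6, -0.2, 0.3] t 33.3
shift [-0.9, -3.0, -3.8] turn z -0.0
```

Request:
arm_command(moves=[[76,[0,-3,-3],[0,0,0]],[255,[0,-3,-3],[0,0,0]],[255,[0,-3,-3],[0,0,0]],[255,[0,-3,-3],[0,0,0]],[255,[0,-3,-3],[0,0,0]],[255,[0,-3,-3],[0,0,0]]])

```text
time: 34.05
position: [0.3746, 0.2913, -0.0234]
eef_rot: [-1.996, 2.423, 0.0]
ft_force: [-0.3, 0.2, 5.5]
finger_gap: 0.037
finger_force: 40.6
```

```bash
python3 d.py 539 35 80 -87.4
```

```text
p [374.6 291.3 -23.4] psi -101.0 q [0.99, 0.31, -0.46, 0.0, -0.8, -1.19] gap 37.0 F [-0.3, 0.2, 5.5] t 34.05
shift [219.9, -210.6, -103.5] turn z -13.6
```

Request:
arm_command(moves=[[255,[0,0,-30],[0,0,0]],[255,[0,0,-65],[0,0,0]],[255,[0,0,-90],[0,0,0]],[255,[220,-211,-90],[0,0,-13.6]],[255,[220,-211,-90],[0,0,-13.6]],[255,[220,-211,-90],[0,0,-13.6]],[255,[220,-211,-90],[0,0,-13.6]],[255,[220,-211,-90],[0,0,-13.6]],[255,[220,-211,-90],[0,0,-13.6]],[255,[220,-211,-90],[0,0,-13.6]],[255,[220,-211,-90],[0,0,-13.6]]])

```text
time: 35.42
position: [0.5383, 0.0353, 0.0656]
eef_rot: [-2.272, 2.17, 0.0]
ft_force: [-0.1, 1.7, -0.2]
finger_gap: 0.037
finger_force: 40.3
```

```bash
python3 d.py 538 34.5 -18.7 -87.4
```

```text
p [538.3  35.3  65.6] psi -87.4 q [0.36, 0.32, -0.17, -0.0, -1.08, -0.31] gap 37.0 F [-0.1, 1.7, -0.2] t 35.425
shift [0.8, 0.3, 84.3] turn z 0.0
```

Request:
arm_command(moves=[[255,[0.5,0,50],[0,0,0]],[255,[0.5,0,68],[0,0,0]],[255,[0.5,0,78],[0,0,0]],[255,[0.5,0,84],[0,0,0]],[255,[0.5,0,84],[0,0,0]],[110,[0.5,0,84],[0,0,0]],[110,[0.5,0,84],[0,0,0]],[110,[0.5,0,60],[0,0,0]],[110,[0.5,0,10],[0,0,0]],[90,[0.5,0,-40],[0,0,0]],[90,[0.5,0,-40],[0,0,0]]])

```text
time: 36.8
position: [0.542, 0.0343, 0.1105]
eef_rot: [-2.265, 2.165, -0.009]
ft_force: [0.4, 0.9, -0.5]
finger_gap: 0.0555
finger_force: 0.0
```

```bash
python3 d.py 476.5 375 20 -94; python3 - <<'E'
from meas import *
a=grab('scene'); W=cloud(a)
im=a['pixels'][:,:,::-1]
u,v=proj(a,[.56,.03,.02])[0].astype(int); p=cv2.resize(im[v-40:v+40,u-45:u+45],(450,400),interpolation=cv2.INTER_CUBIC)
u,v=proj(a,[.478,.38,.02])[0].astype(int); q=cv2.resize(im[v-30:v+30,u-25:u+25],(333,400),interpolation=cv2.INTER_CUBIC)
cv2.imwrite('pics/p3.png',np.hstack([p,q])); print(u-25,v-30)
t=grab('top'); Wt=cloud(t)
for zl in (.008,.018,.023):
  for n,w in(('scene',W),('top',Wt)):
    m=reg(w,(.42,.54),(.3,.47),(zl,.05)); print(n,zl,None if m is None else (m.sum(),rect(w[m][:,:2])))
# profile along gearbox y from first top cloud
W0=np.load('/tmp/top.npy')
for y in range(325,440,6):
    m=(abs(W0[...,0]-.477)<.022)&(abs(W0[...,1]*1000-y)<3)
    if m.any(): print(y,np.nanmax(W0[m][:,2]*1000).round(),(W0[m][:,0][W0[m][:,2]>.015]*1000).round().tolist())
E
```

```text
p [542.   34.3 110.5] psi -87.4 q [0.35, 0.28, -0.1, 0.0, -1.18, -0.31] gap 55.5 F [0.4, 0.9, -0.5] t 36.8
shift [-343.1, 51.1, 90.6] turn z 6.6
146 242
scene 0.008 (np.int64(193), array([475. , 381.4, 103.1,  40.3,  89.3]))
top 0.008 (np.int64(47), array([473.9, 417.4,  34. ,  18.2,  23.6]))
scene 0.018 (np.int64(113), array([480.7, 398.9,  66.5,  34. ,  78.6]))
top 0.018 (np.int64(42), array([476.1, 415.6,  32. ,  19.2,  65.1]))
scene 0.023 (np.int64(39), array([482.5, 417.1,  25.5,  24.5,  -6.4]))
top 0.023 (np.int64(23), array([479.1, 418.2,  18.9,  12.6, -89.8]))
325 4.0 []
331 23.0 [480.0, 477.0, 477.0, 474.0, 474.0, 471.0, 471.0]
337 30.0 [479.0, 477.0, 473.0, 474.0, 474.0, 470.0, 471.0, 470.0, 468.0, 465.0]
343 28.0 [489.0, 489.0, 486.0, 483.0, 483.0, 480.0, 476.0, 476.0, 473.0, 470.0, 467.0, 467.0, 464.0, 461.0, 461.0, 458.0]
349 25.0 [483.0, 464.0, 464.0, 458.0]
355 25.0 [483.0, 483.0, 483.0, 464.0, 464.0]
361 24.0 [486.0, 486.0, 464.0, 464.0]
367 24.0 [486.0, 486.0, 464.0, 464.0]
373 24.0 [486.0, 464.0]
379 31.0 [492.0, 488.0, 485.0, 486.0, 486.0, 483.0, 479.0, 476.0, 467.0, 468.0, 464.0, 464.0]
385 29.0 [492.0, 489.0, 486.0, 486.0, 483.0, 480.0, 476.0, 473.0, 470.0, 467.0, 461.0, 461.0]
391 26.0 [485.0, 470.0, 467.0, 467.0, 467.0]
397 22.0 [486.0, 467.0]
403 27.0 [495.0, 495.0, 492.0, 492.0, 489.0, 489.0, 485.0, 482.0, 483.0, 479.0, 479.0, 477.0, 473.0, 474.0, 470.0, 470.0, 467.0, 467.0, 467.0, 464.0, 461.0, 461.0]
409 27.0 [485.0, 486.0, 482.0, 482.0, 479.0, 479.0, 476.0, 476.0, 473.0, 473.0, 470.0]
415 27.0 [485.0, 486.0, 482.0, 479.0, 479.0, 476.0, 476.0, 476.0, 473.0, 470.0, 470.0]
421 30.0 [485.0, 485.0, 482.0, 482.0, 482.0, 479.0, 479.0, 476.0, 476.0, 473.0, 473.0, 470.0, 470.0]
427 33.0 [489.0, 485.0, 486.0, 482.0, 479.0, 476.0, 473.0, 473.0, 470.0]
433 1.0 []
439 3.0 []
```

View pics/p3.png

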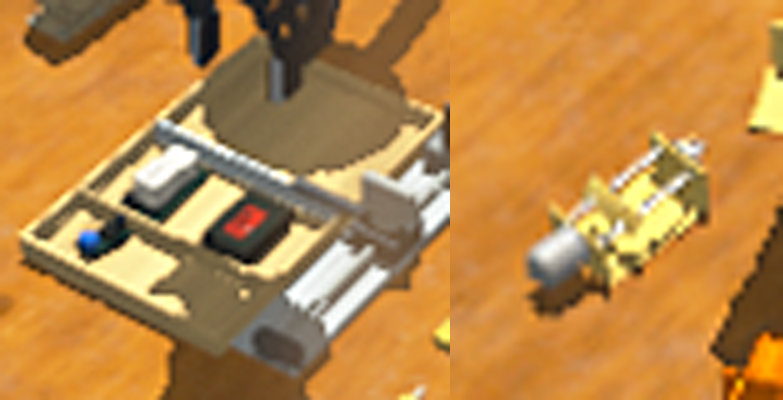

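Relay board and receiver are both flat in the middle compartment (left, (165,180) and (245,225)). On the gearbox (right), the cross block is at (610,200), world y≈383.

```bash
python3 d.py 476.7 383 -16 -93.5
```

```text
p [538.9  33.9 106.1] psi -87.5 q [0.35, 0.29, -0.11, -0.0, -1.18, -0.31] gap 55.1 F [-0.6, 0.1, -1.0] t 36.9
shift [-351.4, 46.9, 122.3] turn z 6.0
```

Request:
arm_command(moves=[[90,[-351,47,0],[0,0,6]],[90,[-351,47,0],[0,0,6]],[90,[-351,47,0],[0,0,6]],[90,[-351,47,0],[0,0,6]],[90,[-351,47,0],[0,0,6]],[90,[-351,47,0],[0,0,6]],[90,[-351,47,0],[0,0,6]],[90,[-351,47,40],[0,0,6]],[90,[-351,47,75],[0,0,6]],[90,[-351,47,75],[0,0,6]]], force=50)

```text
time: 38.15
position: [0.4743, 0.3793, 0.0268]
eef_rot: [2.147, -2.282, 0.001]
ft_force: [0.2, -0.0, 1.0]
finger_gap: 0.0551
finger_force: 0.0
```

```bash
python3 d.py 476.7 383 -16 -93.5
```

```text
p [474.3 379.3  26.8] psi -93.5 q [0.93, 0.48, -0.03, -0.0, -1.07, -0.99] gap 55.1 F [0.2, -0.0, 1.0] t 38.15
shift [-4.2, -2.4, 42.8] turn z -0.0
```

Request:
arm_command(moves=[[90,[-4,-2,25],[0,0,0]],[90,[-4,-2,38],[0,0,0]],[90,[-4,-2,43],[0,0,0]],[90,[-4,-2,43],[0,0,0]],[255,[-4,-2,43],[0,0,0]],[255,[-4,-2,43],[0,0,0]],[255,[-4,-2,43],[0,0,0]],[255,[-4,-2,43],[0,0,0]],[255,[-4,-2,43],[0,0,0]]])

```text
time: 39.28
position: [0.4789, 0.3866, -0.0112]
eef_rot: [-2.153, 2.286, -0.0]
ft_force: [-2.2, -1.2, 5.7]
finger_gap: 0.0302
finger_force: 48.9
```

```bash
python3 d.py 568 -74 84 -87.4
```

```text
p [478.9 386.6 -11.2] psi -93.4 q [0.93, 0.52, -0.06, 0.0, -0.98, -0.99] gap 30.2 F [-2.2, -1.2, 5.7] t 39.275
shift [454.4, -116.6, -95.5] turn z -6.0
```

Request:
arm_command(moves=[[255,[0,0,-20],[0,0,0]],[255,[0,0,-60],[0,0,0]],[255,[0,0,-60],[0,0,0]],[255,[0,0,-60],[0,0,0]]])

```text
time: 39.78
position: [0.478, 0.386, 0.047]
eef_rot: [2.153, -2.287, -0.001]
ft_force: [-0.6, 0.1, -1.5]
finger_gap: 0.0302
finger_force: 49.5
```

```bash
python3 d.py 568 -74 84 -87.4; python3 - <<'E'
from h import *
b=grab('scene'); W=cloud(b)*1000
u,v=proj(b,[.478,.385,.05])[0].astype(int)
cv2.imwrite('pics/q1.png',cv2.resize(b['pixels'][v-38:v+42,u-45:u+45,::-1],(675,600),interpolation=cv2.INTER_CUBIC))
E
```

```text
p [478. 386.  47.] psi -93.5 q [0.93, 0.47, 0.01, -0.0, -1.11, -0.99] gap 30.2 F [-0.6, 0.1, -1.5] t 39.775
shift [453.7, -117.7, -37.1] turn z -6.1
```

View pics/q1.png

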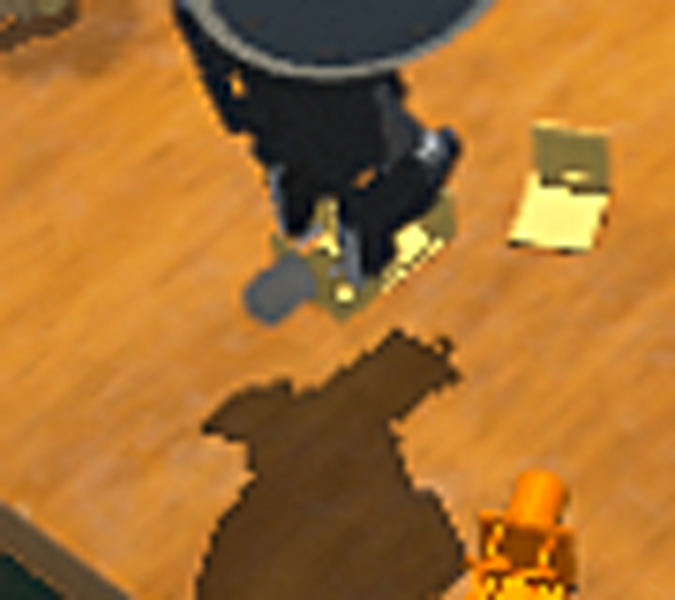

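The gearbox is up, held by its cross block and level in the fingers at (345,240). I'll carry it to the long compartment.

Request:
arm_command(moves=[[255,[0,0,-35],[0,0,0]],[255,[444,-127,-35],[0,0,-6]],[255,[444,-127,-35],[0,0,-6]],[255,[444,-127,-35],[0,0,-6]],[255,[444,-127,-35],[0,0,-6]],[255,[444,-127,-35],[0,0,-6]],[255,[444,-127,-35],[0,0,-6]],[255,[444,-127,-35],[0,0,-6]],[255,[444,-127,-35],[0,0,-6]],[255,[444,-127,-35],[0,0,-6]],[255,[444,-127,-35],[0,0,-6]],[255,[444,-127,-35],[0,0,-6]],[255,[444,-127,-35],[0,0,-6]]])

```text
time: 41.45
position: [0.5785, -0.0637, 0.0825]
eef_rot: [-2.272, 2.17, 0.0]
ft_force: [1.4, 0.5, -1.5]
finger_gap: 0.0298
finger_force: 49.6
```

```bash
python3 d.py 577.4 -65 -6.5 -87.4;  python3 - <<'E'
from h import *
b=grab('scene'); W=cloud(b)*1000
u,v=proj(b,[.577,-.065,.06])[0].astype(int)
cv2.imwrite('pics/q2.png',cv2.resize(b['pixels'][v-40:v+40,u-50:u+50,::-1],(750,600),interpolation=cv2.INTER_CUBIC))
P=W[(abs(W[...,0]-577)<30)&(abs(W[...,1]+65)<75)&(W[...,2]>60)&(W[...,2]<108)]
for y in range(-140,10,8):
    q=P[(P[:,1]>=y)&(P[:,1]<y+8)]
    if len(q): print(y,len(q),'z',q[:,2].min().round(),q[:,2].max().round(),'x',q[:,0].min().round(),q[:,0].max().round())
E
```

```text
p [578.5 -63.7  82.5] psi -87.4 q [0.16, 0.38, -0.03, -0.0, -1.16, -0.11] gap 29.8 F [1.4, 0.5, -1.5] t 41.45
shift [1.2, 1.1, 89.0] turn z 0.0
-116 5 z 98.0 108.0 x 566.0 571.0
-108 10 z 93.0 108.0 x 563.0 577.0
-100 3 z 94.0 99.0 x 565.0 568.0
-92 3 z 95.0 101.0 x 565.0 569.0
-84 4 z 95.0 99.0 x 564.0 596.0
-76 8 z 94.0 101.0 x 561.0 596.0
-68 4 z 95.0 102.0 x 560.0 571.0
-60 4 z 94.0 101.0 x 561.0 565.0
-52 6 z 95.0 105.0 x 562.0 580.0
-44 3 z 101.0 108.0 x 563.0 573.0
-28 1 z 104.0 104.0 x 575.0 575.0
-20 1 z 107.0 107.0 x 575.0 575.0
```

View pics/q2.png

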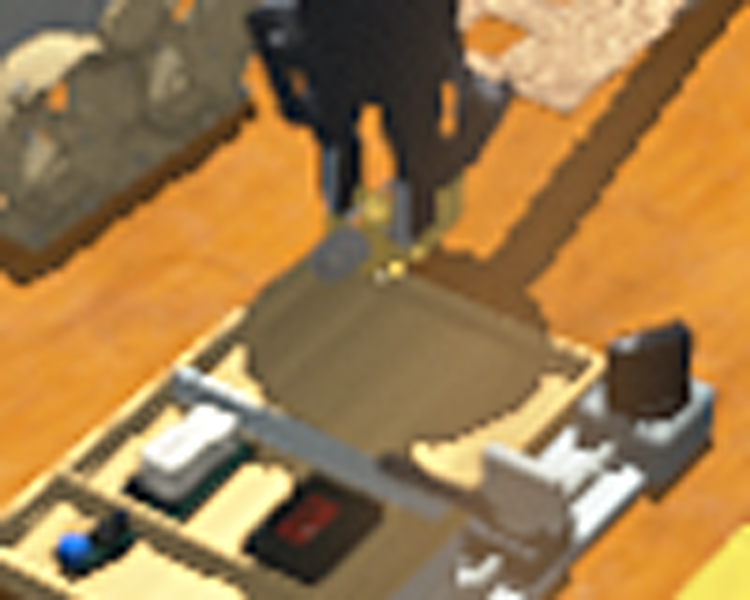

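The gearbox hangs level over the long compartment at (385,235). I'll shift it about 4 mm toward the dial and lower it.

Request:
arm_command(moves=[[255,[4,1,40],[0,0,0]],[255,[4,1,65],[0,0,0]],[255,[4,1,78],[0,0,0]],[255,[4,1,85],[0,0,0]],[255,[4,1,89],[0,0,0]],[255,[4,1,89],[0,0,0]]])

```text
time: 42.25
position: [0.5781, -0.0686, -0.0061]
eef_rot: [-2.27, 2.171, -0.001]
ft_force: [-0.6, -0.8, -1.9]
finger_gap: 0.0299
finger_force: 49.7
```

Request:
arm_command(moves=[[255,[0,0,0.5],[0,0,0]],[120,[0,0,0.5],[0,0,0]],[100,[0,0,0.5],[0,0,0]],[100,[0,0,0],[0,0,0]],[100,[0,0,-40],[0,0,0]],[100,[0,0,-100],[0,0,0]],[100,[0,0,-150],[0,0,0]],[60,[100,250,-180],[0,0,0]],[60,[100,250,-180],[0,0,0]],[60,[100,250,-180],[0,0,0]],[60,[100,250,-180],[0,0,0]],[60,[100,250,-180],[0,0,0]],[60,[100,250,-180],[0,0,0]],[60,[100,250,-180],[0,0,0]]])

```text
time: 44.0
position: [0.3332, -0.1795, 0.1734]
eef_rot: [-2.27, 2.171, -0.0]
ft_force: [0.4, 1.3, -0.2]
finger_gap: 0.0651
finger_force: 0.0
```

```bash
python3 - <<'E'
from meas import *
s=env.read_state(); print(s['time'],s['position'],s['ft_force'])
t=grab('top');b=grab('scene')
u,v=proj(t,[.55,0,.02])[0].astype(int); p=cv2.resize(t['pixels'][v-45:v+45,u-55:u+55,::-1],(400,327),interpolation=cv2.INTER_CUBIC)
u,v=proj(b,[.55,0,.02])[0].astype(int); q=cv2.resize(b['pixels'][v-45:v+45,u-55:u+55,::-1],(400,327),interpolation=cv2.INTER_CUBIC)
cv2.imwrite('pics/f1.png',np.hstack([p,q]))
W=cloud(b)
for yr in ((-.06,.04),(-.16,-.08)):
  for c in (t,b):
    w=cloud(c); m=reg(w,(.41,.51),yr,(.056,.08)); print(None if m is None else (m.sum(),rect(w[m][:,:2])))
E
```

```text
44.0 [ 0.33315986 -0.17947755  0.17340136] [ 0.36668721  1.30131395 -0.16873764]
(np.int64(42), array([ 4.549e+02, -1.270e+01,  4.140e+01,  9.000e+00,  4.000e-01]))
(np.int64(46), array([457.3, -10. ,  37.8,  13.1,   1.5]))
(np.int64(69), array([ 459.8, -118.4,   41.3,   13.1,   63.3]))
(np.int64(57), array([ 462.1, -117. ,   42.5,   22.8,   69.7]))
```

View pics/f1.png

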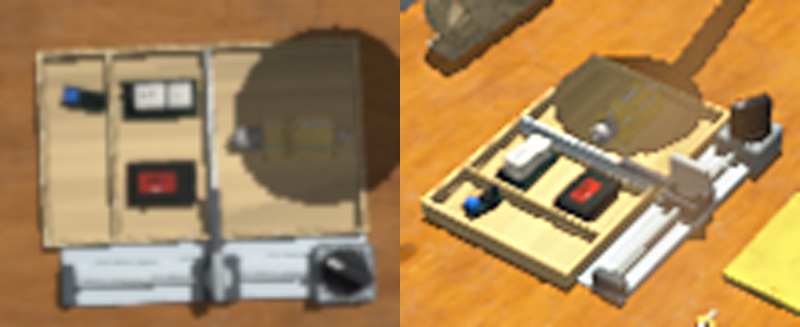

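All four parts lie in their compartments. The driver board has shifted slightly (left picture, (85,97)), so I'll check that it's flat before handing in.

```bash
python3 - <<'E'
from meas import *
t=grab('top');W=cloud(t); hsv=cv2.cvtColor(t['pixels'],cv2.COLOR_RGB2HSV).astype(int)
m=(W[...,0]>.51)&(W[...,0]<.645)&(W[...,1]>.083)&(W[...,1]<.133)&((hsv[...,2]<70)|((hsv[...,0]>95)&(hsv[...,0]<130)&(hsv[...,1]>80)))
P=W[m]; print(len(P),rect(P[:,:2]),'z',np.percentile(P[:,2]*1000,[5,25,50,75,95]).round(1))
for n,xr,yr in(('relay',(.58,.65),(-.0,.075)),('rec',(.50,.57),(0,.075)),('gear',(.54,.62),(-.128,-.013))):
    k=reg(W,xr,yr,(.011,.06)); print(n,rect(W[k][:,:2]),np.percentile(W[k][:,2]*1000,[10,50,95]).round(1))
E
```

```text
55 [609.9 102.1  34.1  15.5  76.1] z [ 8.1 10.7 14.1 17.4 23.1]
relay [610.5  39.2  62.6  32.1 -89.8] [12.2 26.6 32.7]
rec [537.3  37.   59.8  38.3 -88.4] [16.1 19.6 23.9]
gear [576.1 -74.3 102.   34.6 -88.9] [21.1 27.1 33.8]
```

```bash
python3 -c "
from plant import env; print(env.close_job())"
```

```text
the job is handed in; nothing more can be done
None
```

Job handed in: clamp loosened, dial wound to its stop and set forward five clicks, and clamp retightened; the four parts present (one driver board, the farther relay board, the receiver, one gearbox) lie flat in their matching compartments per the last camera check, though no result came back.

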